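# Charge a mill jar with grinding balls through a trip bucket and reset it

### The arm

A 7-joint arm with a two-finger parallel gripper is mounted at the origin on a cart in front of the work surface, level with it; the furniture and walls round the work are solid. World frame = base frame: x ahead of the robot, y to its left, z up, the work surface at z = 0. Lengths are in m, angles in rad, forces in N, time in s.
With the tool pointing down it reaches from about 0.35 to 0.9 m from the base axis. Payload 19.9 kg.
Tool frame: the origin (TCP) lies on the centre line of the jaws, within the pads' length; the fingertips stand 11 mm ahead of it and the grasp point (between the pads) lies 8 mm behind it; z points along the fingers, x is the direction in which the jaws open and shut, and the axes are right-handed (so a half turn about z gives the same grasp; the last joint's range is limited). The gripper opens to 94 mm and grips with 3 to 60 N. Pads are 16 mm wide; open, the fingers measure 119 mm over their backs; the gripper's body (75 mm by 177 mm) begins 78 mm behind the grasp point.
Start: joints at [-0.042, 0.417, -0.01, 1.614, 0.005, 1.111, -0.053], TCP at [0.625, 0, 0.216] pointing down, gripper open.
Joint ranges: [-2.81, 2.81], [-0.39, 2.02], [-1.27, 1.25], [0.06, 2.57], [-1.19, 4.33], [0.19, 2], [-2.82, 2.82]. Speed limits (rad/s): [1.89, 1.89, 2.39, 2.39, 3.01, 3.01, 3.01].

### API

Orientations are given as a rotation vector (axis times angle).
In Python, from cell import * gives the robot as it stands.
- The arm moves only by the tool drive_tool, never from a script. Its argument "motion" is a list of rows, each an object of numbers: "ax", "ay", "az": the turn, a rotation vector about the tool's x, y, z in rad; "dx", "dy", "dz": the shift along the tool's x, y, z in cm; "grip": the finger opening in cm, from 0 to 9.4. A call has 1 to 5 rows; each row shifts and turns the pose as measured when the row begins, along the tool's axes as they then stand; what a row does not reach is not made up. A row lasts 1/8 s, in which the tool goes at most 62.5 mm and 10.7 degrees, less where a joint would pass 70% of its speed; a pose out of reach is approached as far as the arm can. A call with a gripper value outside its range is refused whole. The fingers move at their own pace and stop on an object; the grip force is fixed at half the most. Time passes only in rows, so rows that do not move let the fingers close. It gives the time, the measured TCP pose, the force and the opening at its end, in the units of the state.
- get_obs(): the state, without advancing time (a new reading comes with each control period).
- snapshot(name): name is "scene" or "side" or "wrist"; returns a dict with "frame" (384x512x3 uint8, blue, green, red), "fx", "fy", "cx", "cy" (pixels), "extrinsics" (4x4, takes a point from world to camera coordinates). Camera axes: x right, y up, looking along -z (the intrinsics and any distortion apply to the point x, -y, -z); pixel columns grow to the right and rows downward; lengths in m; the calibration is good to about 2 mm. A picture is of the moment at which its call begins. There is no depth.
- hand_in(): hands the job in, once; it reports no verdict.
The state is a dict: "time": time; "q": joint angles; "joint_vel": joint speeds; "effort": joint torques, N m; "eef_pos": TCP position; "ee_rot": TCP orientation; "force": force on the tool from outside, world axes, zero at the start; "wrist_torque": the same for the moment, N m; "opening": finger opening in m.
Only numpy, scipy, OpenCV 4.12 (cv2) and the standard library are available. Lean on these libraries where they do the work, as an engineer would, in place of code of your own. Each camera call takes 0.05 s, during which the arm holds its last target.

### The job

Weigh out one charge of grinding balls for the mill jar: keep laying steel balls from the ball stand into the blue counterweighted bucket of the charge tipper, reaching in under its sloping clear guard and letting each one go just above the trough, until their weight alone trips the bucket and it dumps them into the jar below. Then leave the balls that are not needed on the stand and push the tipper's black-knobbed lever back over until the empty bucket rests upright again. Never force the bucket over by hand, knock hard against the tipper or shift the jar, and leave the things lying round about where they are.

Things in the scene. Friction and masses are not known exactly. Their poses are not given: they have to be found in the camera images.
- tipper: Charge tipper, fixed to the bench: white base plate 156 x 170 x 8 mm, front bearing post (x = -60 to -54, y = -18 to 18 mm, 187 mm high; a stop tab at y = -7 mm reaches 199 mm), white back plate, trip bucket on a level shaft, mill jar under it, sloping clear guard over it. Origin: underside of the base, under the middle of the shaft. x runs from its open front (robot side) to its back, y left, z up.
- guard_edge (a point): Middle of the front edge of the clear guard: x = -35, y = -18 mm in the tipper's frame, 273 mm above the bench. The guard is 130 mm wide along y and rises from here towards the back at 30 degrees, over the bucket. A gripper pointing straight down does not fit past it; one leaning 35 to 50 degrees from vertical, its wrist towards the tipper's front, does.
- trip (a joint): Hinge of the bucket: 0 rad upright, 1.48 rad fully tipped to the right. The counterweight stands above the shaft, so the empty bucket stays at either end; it falls upright by itself below about 0.35 rad, to tipped above about 0.65. The swing is damped. Two or three balls trip it (counterweight and balls differ each time); a balance only just passed takes up to 2 s to fall over.
- bucket: Blue trip bucket with lever and counterweight. Origin: on the shaft axis, middle of the bucket, 175 mm above the bench; shaft along x; upright, its axes are the tipper's. V trough on the right (-y) of the shaft: 90 mm long inside (x), flat floor y = -20 to -44 mm, dump lip at y = -66 mm, at mid-length 44 and 25 mm below the shaft. It falls 14 degrees to the back, so balls roll back in a row.
- drop_spot (a point): Where a ball's centre can be when it is let go with the gripper leaning 40 degrees: 11 mm above the shaft (186 mm above the bench), over the trough's floor, 25 mm in front of the bucket's middle. It falls some 35 mm and rolls to the back. Fixed to the tipper. A deflector sheet stands at the right, y = -86 mm in the tipper's frame, 145 mm high.
- lever_knob (a point): Centre of the black ball knob, 22 mm across, on the bucket's reset lever, an 8 mm rod running 70 mm out from the shaft at x = -68 mm in the tipper's frame, in front of the post. Upright: the lever lies level, to the left (+y). Tipped: it stands almost straight up, knob 245 mm above the bench. To reset push it left and down its arc, about 2 to 3 N; below about 0.35 rad it falls by itself.
- counterweight (a joint): Place of the brass counterweight on its rod, 0 to 0.011 m; the larger, the heavier the charge that trips the bucket. It stays where it is and is not to be touched.
- mill_jar: Open steel mill jar, loose, 0.9 kg, 102 mm across the rim and 64 mm high, inside 92 mm across, floor 8 mm thick; it stands on the tipper's base (8 mm) under the bucket, a sheet-metal throat just above its rim. Origin: centre of its underside.
- ball_stand: White plate 136 x 150 x 6 mm fixed to the bench, with four grey tube seats (21 mm across, 20 mm high) at x = -35 and 35 mm, y = 40 and -40 mm. Origin: centre of its underside; x to its back, y to its left. A ball in a seat has its centre about 37 mm above the bench.
- ball_0: Grinding ball 0: polished steel ball 28 mm across, about 90 g (each within 9 g of that). Origin: its centre. At the start in the seat at x = -35, y = 40 mm of the ball stand.
- ball_1: Grinding ball 1: polished steel ball 28 mm across, about 90 g (each within 9 g of that). Origin: its centre. At the start in the seat at x = -35, y = -40 mm of the ball stand.
- ball_2: Grinding ball 2: polished steel ball 28 mm across, about 90 g (each within 9 g of that). Origin: its centre. At the start in the seat at x = 35, y = 40 mm of the ball stand.
- ball_3: Grinding ball 3: polished steel ball 28 mm across, about 90 g (each within 9 g of that). Origin: its centre. At the start in the seat at x = 35, y = -40 mm of the ball stand.
- timer: Bystander: a small white kitchen-style timer, 58 x 58 x 20 mm, lying loose on the bench. Origin: middle of its underside.
- calculator: Bystander: a dark pocket calculator, 130 x 72 x 14 mm, lying loose on the bench. Origin: middle of its underside.
- forceps: Bystander: steel forceps, 125 mm long, lying loose on the bench. Origin: middle of its underside.
- notepad: Bystander: a yellow notepad, 76 x 76 x 11 mm, lying loose on the bench. Origin: middle of its underside.
- marker_blue: Bystander: a white marker with a blue cap, 137 mm long, lying loose on the bench. Origin: middle of its underside.
- tape_roll: Bystander: a roll of white tape, 77 mm across, 19 mm high, lying loose on the bench. Origin: middle of its underside.
Things that resemble listed ones, but are neither listed nor needed, are in the scene too. There is more than one size of the mill_jar; the job needs the smallest.

How it is judged:
By the outcome, as a careful person would: the job done as asked, in the order asked, and still so for the second after the job is handed in, with the robot touching nothing.
It also fails if it takes over 72 s, if anything falls off the work surface, if the arm or the gripper's body presses on something with over 40 N, if the wrist force passes 120 N, or if a joint passes its speed limit or range.

## Working session

There is one attempt and no reset: what is moved stays moved. The work goes in short steps, Python scripts to look and compute and a tool call to move; the robot and the scene stay as the last step left them, time stands still between calls to the robot, and variables do not carry over. Pictures are saved under pics/ and viewed, and the job is handed in when it is done.

Besides the shell and the picture viewer there is one more tool, called after "Request:" as name(argument=value, ...) on one line, values as JSON. drive_tool: Moves the arm, as the interface text tells. Its arguments: {"type":"object","properties":{"motion":{"type":"array","items":{"type":"object","properties":{"ax":{"type":"number"},"ay":{"type":"number"},"az":{"type":"number"},"dx":{"type":"number"},"dy":{"type":"number"},"dz":{"type":"number"},"grip":{"type":"number"}}}}},"required":["motion"]}

```bash
ls; mkdir -p pics
python3 - <<'E'
from cell import *
import cv2
for n in("scene","side","wrist"):
    s=snapshot(n); cv2.imwrite(f"pics/a_{n}.png",s["frame"]); print(n,s["fx"],s["fy"],s["cx"],s["cy"],s["extrinsics"].tolist() if hasattr(s["extrinsics"],"tolist") else s["extrinsics"],[k for k in s])
o=get_obs(); print(o)
E
```

```text
pics
scene 443.5009927315107 443.5009927315107 262.8309242422782 194.0473566605645 [[0.4679266273452733, -0.8837663545146207, 0.001304626082672715, -0.2458223964788326], [0.5210674255099406, 0.2770806239663554, 0.8072887128499059, -0.40802753467528574], [-0.7138160894051913, -0.37707208654361196, 0.5901552609745396, -1.041926450947001], [0.0, 0.0, 0.0, 1.0]] ['frame', 'fx', 'fy', 'cx', 'cy', 'extrinsics']
side 466.7647703044893 466.7647703044893 258.17665615755664 190.6371876764548 [[-0.317744494222063, -0.9480308682425408, -0.016610516273117347, 0.16676309296729985], [0.46698587034461286, -0.17171453838216127, 0.8674320228160162, -0.3879014289204811], [-0.8252046008657792, 0.2678648729630211, 0.4972783692686168, -1.3647248792996547], [0.0, 0.0, 0.0, 1.0]] ['frame', 'fx', 'fy', 'cx', 'cy', 'extrinsics']
wrist 280.82003125274724 280.82003125274724 256.2047267668303 193.49628662191483 [[0.9999995888375602, 0.0008551614908617351, -0.0003017010727096684, -0.624781014293126], [-0.0009052072975339546, 0.9611940016438121, -0.2758718394539503, 0.028426043038101267], [5.4078287863819986e-05, 0.275871999127824, 0.9611943805353622, -0.39114349267914883], [0.0, 0.0, 0.0, 1.0]] ['frame', 'fx', 'fy', 'cx', 'cy', 'extrinsics']
{'time': 0.15, 'q': array([-0.04151025,  0.41781405, -0.0102903 ,  1.6140181 ,  0.00469508,
        1.11068929, -0.05294465]), 'joint_vel': array([ 0.00092157, -0.00263061, -0.00031837, -0.00161277,  0.0031181 ,
       -0.00011376, -0.00213974]), 'effort': array([ 7.99236568e-04, -8.51532197e+01,  6.39362633e-01, -4.26137459e+01,
       -4.88919730e-02,  1.71691604e-02,  1.51774425e-04]), 'eef_pos': array([ 6.24731230e-01, -7.28919285e-06,  2.15990754e-01]), 'ee_rot': array([ 3.14151491e+00,  9.32946320e-05, -1.41681060e-03]), 'force': array([-0.44459166, -0.06293573,  0.08026997]), 'wrist_torque': array([-0.00707983,  0.01951268, -0.01688735]), 'opening': 0.09421691168746824}
```

View pics/a_scene.png

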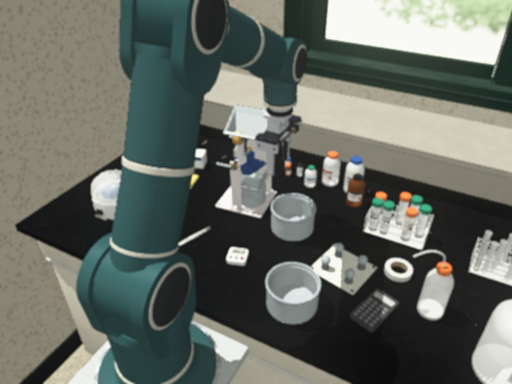

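View pics/a_side.png

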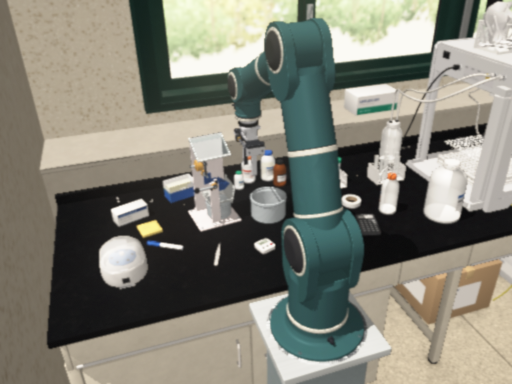

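View pics/a_wrist.png

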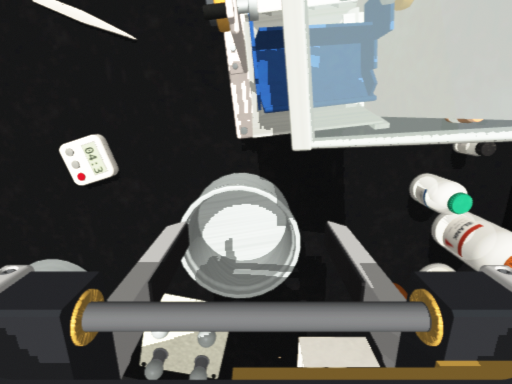

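```bash
cat > h.py <<'E'
from cell import *
import cv2, numpy as np
def ray(s,u,v):
    E=np.array(s["extrinsics"]);R=E[:3,:3];c=-R.T@E[:3,3]
    d=R.T@np.array([(u-s["cx"])/s["fx"],-(v-s["cy"])/s["fy"],-1.]);return c,d/np.linalg.norm(d)
def onz(s,u,v,z):
    c,d=ray(s,u,v);return c+d*(z-c[2])/d[2]
def proj(s,p):
    E=np.array(s["extrinsics"]);q=E[:3,:3]@np.asarray(p,float)+E[:3,3]
    return s["cx"]+s["fx"]*q[0]/-q[2],s["cy"]-s["fy"]*q[1]/-q[2]
def crop(s,u0,v0,u1,v1,k,name):
    cv2.imwrite("pics/"+name+".png",cv2.resize(s["frame"][v0:v1,u0:u1],None,fx=k,fy=k,interpolation=cv2.INTER_CUBIC))
def tri(*rs):
    A=np.zeros((3,3));b=np.zeros(3)
    for c,d in rs:
        P=np.eye(3)-np.outer(d,d);A+=P;b+=P@c
    return np.linalg.solve(A,b)
E
python3 - <<'E'
from h import *
s=snapshot("scene"); crop(s,200,90,410,300,3,"b_scene")
s=snapshot("side"); crop(s,170,120,300,240,5,"b_side")
E
```

```text
(no output)
```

View pics/b_scene.png

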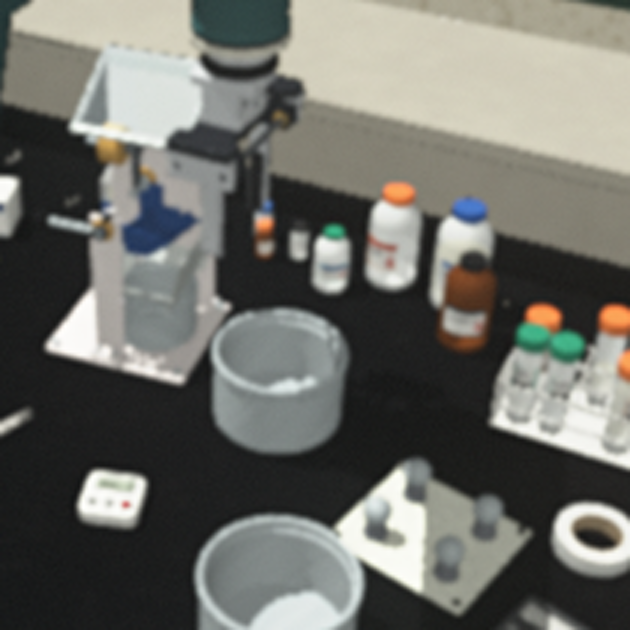

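View pics/b_side.png

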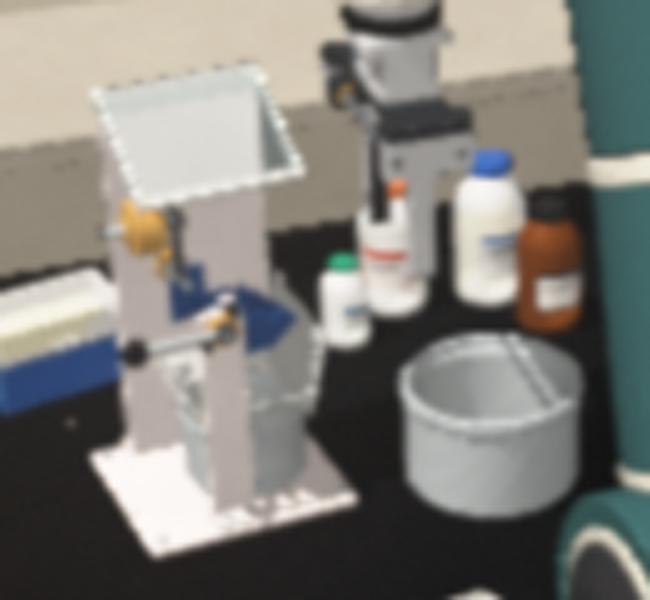

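Run:
```python
from h import *
a=snapshot("side");b=snapshot("scene");w=snapshot("wrist")
np.set_printoptions(precision=4,suppress=True)
for u,v in [(188.4,211.4),(201,231),(241.4,219)]: print("side",onz(a,u,v,.008))
for u,v in [(215,205),(261,217.3),(276.7,191.7)]: print("scene",onz(b,u,v,.008))
for u,v in [(338.3,243.3),(377.7,266.7),(352.7,294),(310.7,265)]: print("stand",onz(b,u,v,.006))
for u,v in [(377,508),(417,468),(488,506),(450,548)]: print("ball",onz(b,200+u/3,90+v/3,.037))
print("guard w",onz(w,302,148,.273),onz(w,292,0,.273))
crop(w,180,0,512,160,2.4,"c_w"); crop(w,130,280,260,384,6,"c_w2")
crop(b,300,235,385,300,8,"c_s")
```

```text
side [0.721  0.2327 0.008 ]
side [0.5668 0.2146 0.008 ]
side [0.5937 0.0465 0.008 ]
scene [0.5823 0.2175 0.008 ]
scene [0.5976 0.0452 0.008 ]
scene [0.7529 0.0639 0.008 ]
stand [ 0.5998 -0.2265  0.006 ]
stand [ 0.5584 -0.3635  0.006 ]
stand [ 0.4245 -0.3322  0.006 ]
stand [ 0.4726 -0.1873  0.006 ]
ball [ 0.4846 -0.2268  0.037 ]
ball [ 0.556  -0.2414  0.037 ]
ball [ 0.5374 -0.3203  0.037 ]
ball [ 0.4673 -0.3061  0.037 ]
guard w [0.643  0.0679 0.273 ] [0.6372 0.1184 0.273 ]
```

View pics/c_w.png

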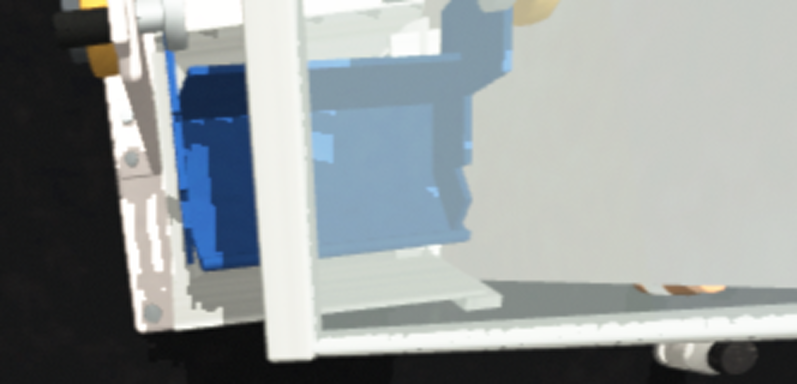

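View pics/c_w2.png

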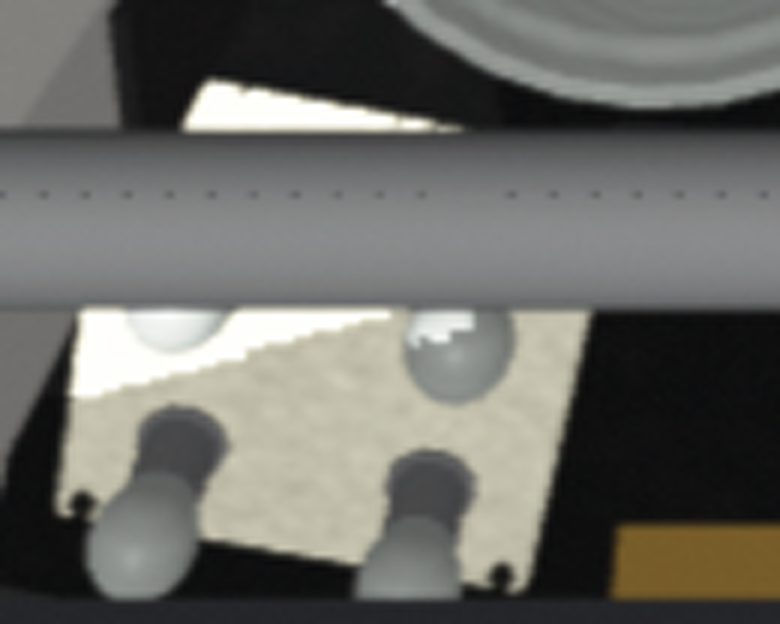

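View pics/c_s.png

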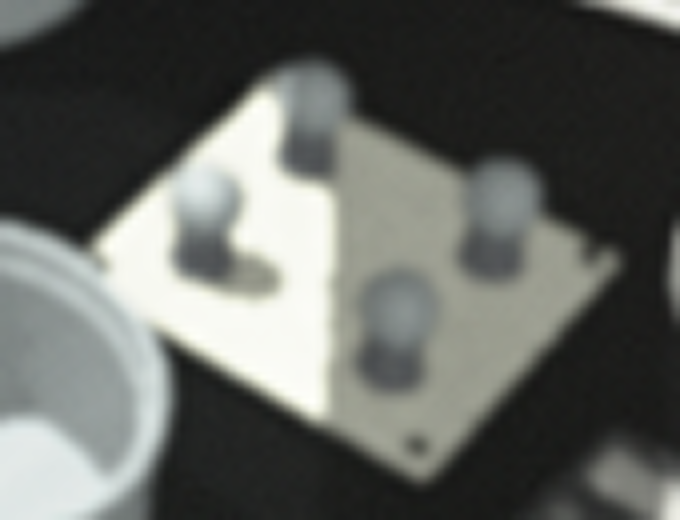

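Request:
drive_tool(motion=[{"az": -0.186,"dz": -2.0,"grip": 5},{"az": -0.186,"dz": -2.0,"grip": 5},{"az": -0.186,"dz": -2.0,"grip": 5},{"az": -0.186,"dz": -2.0,"grip": 5},{"az": -0.186,"grip": 5}])

```text
invalid input at $.motion[0]: expected keys ax, ay, az, dx, dy, dz, grip
```

Request:
drive_tool(motion=[{"az": -0.186,"grip": 5},{"az": -0.186,"grip": 5},{"az": -0.186,"grip": 5},{"az": -0.186,"grip": 5},{"az": 0.0,"grip": 5}])

```text
invalid input at $.motion[0]: expected keys ax, ay, az, dx, dy, dz, grip
```

Request:
drive_tool(motion=[{"ax": 0,"ay": 0,"az": -0.186,"dx": 0,"dy": 0,"dz": -2,"grip": 5},{"ax": 0,"ay": 0,"az": -0.186,"dx": 0,"dy": 0,"dz": -2,"grip": 5},{"ax": 0,"ay": 0,"az": -0.186,"dx": 0,"dy": 0,"dz": -2,"grip": 5},{"ax": 0,"ay": 0,"az": -0.186,"dx": 0,"dy": 0,"dz": -2,"grip": 5},{"ax": 0,"ay": 0,"az": -0.186,"dx": 0,"dy": 0,"dz": -2,"grip": 5}])

```text
time: 1.02
eef_pos: [0.6241, 0.0001, 0.3177]
ee_rot: [-2.798, -1.425, 0.005]
force: [0.7, 0.5, 0.3]
opening: 0.0508
```

Request:
drive_tool(motion=[{"ax": 0,"ay": 0,"az": -0.186,"dx": 0,"dy": 0,"dz": 0,"grip": 5},{"ax": 0,"ay": 0,"az": -0.186,"dx": 0,"dy": 0,"dz": 0,"grip": 5},{"ax": 0,"ay": 0,"az": -0.186,"dx": 0,"dy": 0,"dz": 0,"grip": 5},{"ax": 0,"ay": 0,"az": -0.186,"dx": 2,"dy": -3,"dz": 0,"grip": 5},{"ax": 0,"ay": 0,"az": 0,"dx": 4,"dy": -5,"dz": 0,"grip": 5}])

```text
time: 1.65
eef_pos: [0.5421, 0.0543, 0.3182]
ee_rot: [-2.083, -2.35, 0.003]
force: [0.9, 1.2, 0.6]
opening: 0.0498
```

Run:
```python
from h import *
w=snapshot("wrist"); cv2.imwrite("pics/d_w.png",cv2.resize(w["frame"],None,fx=1.56,fy=1.56,interpolation=cv2.INTER_CUBIC))
b=snapshot("scene"); crop(b,200,90,320,240,4,"d_s")
```

```text
(no output)
```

View pics/d_w.png

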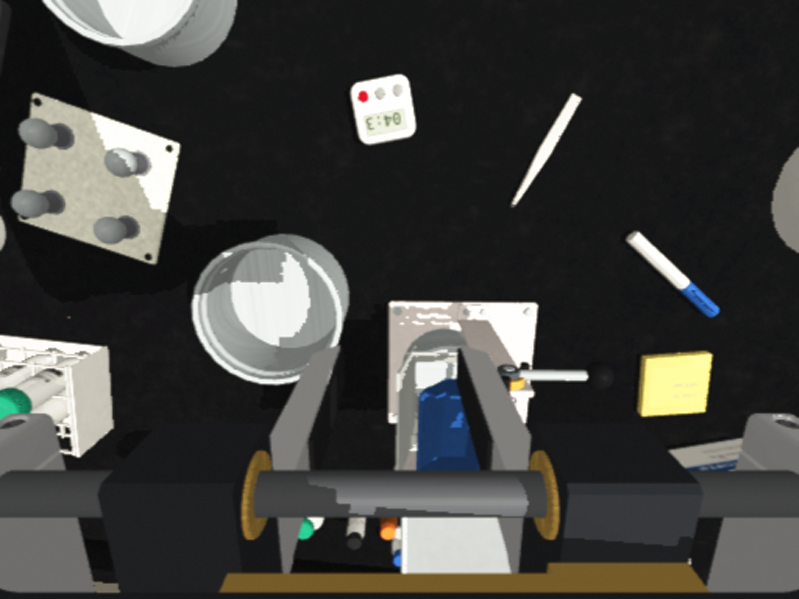

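View pics/d_s.png

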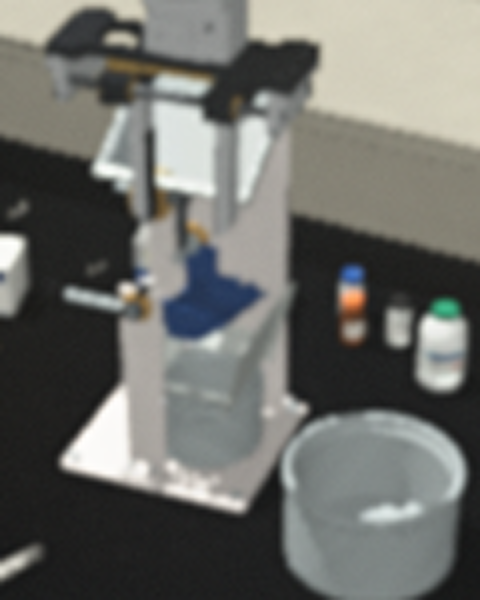

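Run:
```python
from h import *
np.set_printoptions(precision=4,suppress=True)
w=snapshot("wrist");b=snapshot("scene")
k=1.5605
f=lambda u,v,z:onz(w,u/k,v/k,z)
A,B=f(389,303,.008),f(537.5,303,.008);print("base",A,B,np.linalg.norm(A-B),"yaw",np.arctan2(-(B-A)[0],(B-A)[1]))
print("leftcorner right edge low",f(388,422,.008))
print("knob",f(600,375,.175))
for p in [(33,93),(180,145),(155,263)]: print("plate",f(*p,.006))
for p in [(38,131),(122,161),(30,203),(110,229)]: print("ball",f(*p,.037))
crop(w,0,40,130,180,5,"e_w")
crop(w,230,180,410,300,4.4,"e_w2")
for u,v in [(206,202),(315,98),(503,198),(399,308)]: print("ball sc",onz(b,300+u/8,235+v/8,.037))
```

```text
base [0.5977 0.0531 0.008 ] [0.5767 0.2207 0.008 ] 0.16893302307381197 yaw 0.12470450618636379
leftcorner right edge low [0.7496 0.0698 0.008 ]
knob [0.5869 0.2212 0.175 ]
plate [ 0.4245 -0.328   0.006 ]
plate [ 0.456  -0.1818  0.006 ]
plate [ 0.5847 -0.2111  0.006 ]
ball [ 0.4603 -0.3025  0.037 ]
ball [ 0.4782 -0.2236  0.037 ]
ball [ 0.5304 -0.3173  0.037 ]
ball [ 0.5467 -0.2389  0.037 ]
ball sc [ 0.4812 -0.2284  0.037 ]
ball sc [ 0.5514 -0.2443  0.037 ]
ball sc [ 0.5334 -0.3222  0.037 ]
ball sc [ 0.4641 -0.3068  0.037 ]
```

View pics/e_w.png

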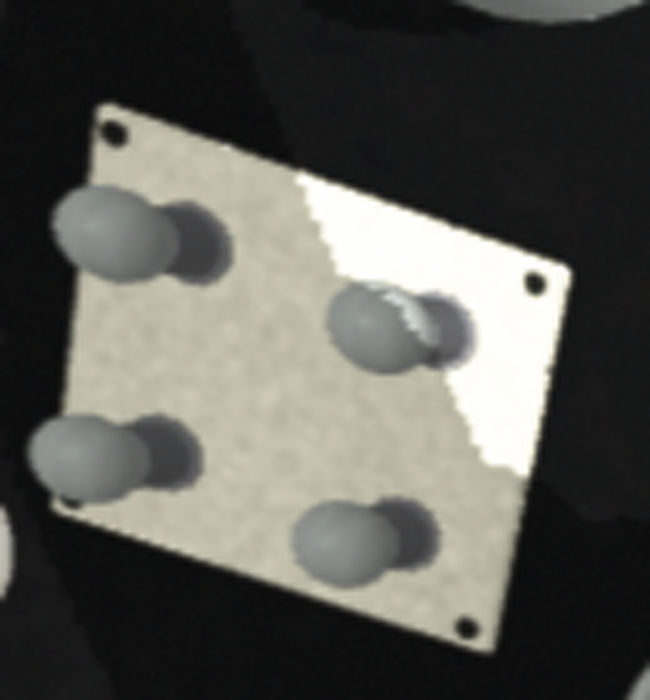

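View pics/e_w2.png

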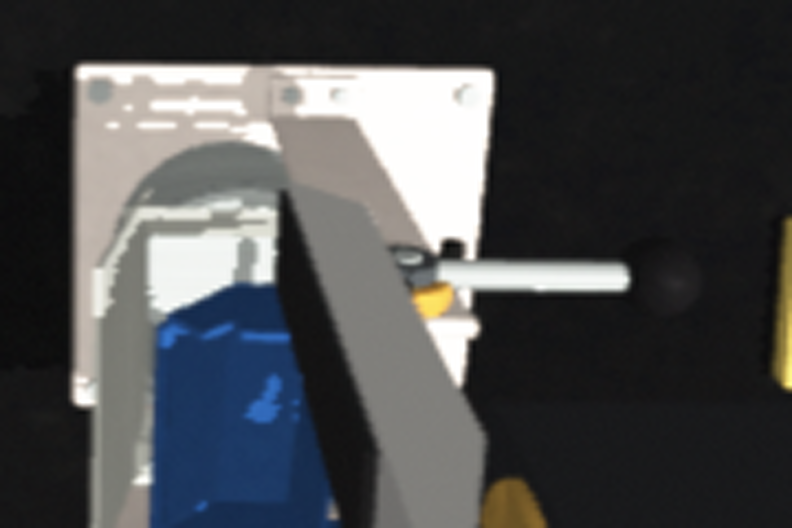

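Run:
```python
from h import *
from scipy.optimize import least_squares
np.set_printoptions(precision=4,suppress=True)
w=snapshot("wrist");b=snapshot("scene");a=snapshot("side")
obs=[(w,247.0,194.8,-78,-85,8),(w,342.2,196.2,-78,85,8),(w,247.2,271.5,78,-85,8),(w,381.8,243.2,-68,70,175)]
obs+=[(a,188.4,211.4,78,85,8),(a,201,231,-78,85,8),(a,241.4,219,-78,-85,8)]
obs+=[(b,200+62/4,90+465/4,-78,85,8),(b,200+245/4,90+511/4,-78,-85,8),(b,200+308/4,90+408/4,78,-85,8)]
obs+=[(a,170+135/5,120+353/5,-68,70,175)]
def T(p,x,y,z):
    c,s=np.cos(p[2]),np.sin(p[2]);return np.array([p[0]+c*x-s*y,p[1]+s*x+c*y,z])
def res(p,O):
    return np.concatenate([(np.array(proj(s,T(p,x/1e3,y/1e3,z/1e3)))-(u,v)) for s,u,v,x,y,z in O])
for O in (obs[:4],obs[4:],obs):
    r=least_squares(res,[.66,.145,.11],args=(O,),loss="soft_l1");print(r.x);print(res(r.x,O).reshape(-1,2).round(1).tolist())
# stand
O=[(w,99/5,40+103/5,-68,-75,6),(w,571/5,40+267/5,-68,75,6),(w,493/5,40+652/5,68,75,6),(w,52/5,40+510/5,68,-75,6),
 (w,116/5,40+234/5,-35,-40,37),(w,380/5,40+328/5,-35,40,37),(w,90/5,40+458/5,35,-40,37),(w,346/5,40+543/5,35,40,37)]
Ob=[(b,300+206/8,235+202/8,-35,40,37),(b,300+315/8,235+98/8,35,40,37),(b,300+503/8,235+198/8,35,-40,37),(b,300+399/8,235+308/8,-35,-40,37)]
for o in (O,Ob,O+Ob):
    r=least_squares(res,[.5,-.27,-.2],args=(o,),loss="soft_l1");print("stand",r.x);print(res(r.x,o).reshape(-1,2).round(1).tolist())
for x,y in[(-35,40),(-35,-40),(35,40),(35,-40)]: print(T(r.x,x/1e3,y/1e3,.037))
```

```text
[0.6715 0.1398 0.1018]
[[1.0, -0.3], [1.3, 0.0], [-0.0, 0.6], [-10.7, -0.2]]
[0.6625 0.1384 0.1202]
[[-0.3, -1.1], [-0.2, -1.2], [0.3, -0.3], [-0.7, 0.2], [-0.5, -0.0], [-0.5, 0.1], [3.3, -0.9]]
[0.6707 0.1396 0.102 ]
[[0.9, -0.8], [1.3, -0.5], [-0.1, 0.2], [-10.7, -0.9], [-0.7, -2.3], [-1.4, -2.4], [-0.7, -1.0], [0.1, -1.5], [-0.2, -1.3], [0.4, -0.8], [2.1, -2.0]]
stand [ 0.5099 -0.2757 -0.2183]
[[-0.7, -1.0], [-0.6, -0.1], [-0.6, 0.8], [-0.3, 0.3], [0.4, 0.1], [0.8, -0.2], [0.4, 0.1], [0.3, 0.1]]
stand [ 0.5074 -0.2754 -0.223 ]
[[0.2, -0.2], [-0.1, 0.2], [-0.1, 0.1], [0.0, -0.1]]
stand [ 0.5097 -0.2755 -0.2187]
[[-0.6, -1.1], [-0.5, -0.2], [-0.5, 0.7], [-0.2, 0.1], [0.5, -0.0], [0.9, -0.3], [0.5, -0.0], [0.4, -0.0], [0.5, -0.6], [0.1, -0.3], [0.2, -0.4], [0.4, -0.6]]
[ 0.4842 -0.2289  0.037 ]
[ 0.4669 -0.307   0.037 ]
[ 0.5526 -0.2441  0.037 ]
[ 0.5352 -0.3222  0.037 ]
```

Run:
```python
from h import *
from scipy.optimize import least_squares
np.set_printoptions(precision=4,suppress=True)
w=snapshot("wrist");b=snapshot("scene");a=snapshot("side")
w0=dict(fx=w["fx"],fy=w["fy"],cx=w["cx"],cy=w["cy"],extrinsics=[[0.9999995888375602, 0.0008551614908617351, -0.0003017010727096684, -0.624781014293126], [-0.0009052072975339546, 0.9611940016438121, -0.2758718394539503, 0.028426043038101267], [5.4078287863819986e-05, 0.275871999127824, 0.9611943805353622, -0.39114349267914883], [0,0,0,1]])
W=[(w,247.0,194.8,-78,-85,8),(w,342.2,196.2,-78,85,8),(w,247.2,271.5,78,-85,8),(w0,237.5,137.5,-78,-85,8)]
S=[(a,188.4,211.4,78,85,8),(a,201,231,-78,85,8),(a,241.4,219,-78,-85,8),(b,200+62/4,90+465/4,-78,85,8),(b,200+245/4,90+511/4,-78,-85,8),(b,200+308/4,90+408/4,78,-85,8)]
def T(p,x,y,z):
    c,s=np.cos(p[2]),np.sin(p[2]);return np.array([p[0]+c*x-s*y,p[1]+s*x+c*y,z])
def res(p,O):
    return np.concatenate([(np.array(proj(s,T(p,x/1e3,y/1e3,z/1e3)))-(u,v)) for s,u,v,x,y,z in O])
for O in (W,S,S[:3],S[3:],W+S):
    r=least_squares(res,[.66,.145,.11],args=(O,));print(r.x);print(res(r.x,O).reshape(-1,2).round(1).tolist())
print(onz(w,381.8,243.2,.175), onz(a,170+135/5,120+353/5,.175), tri(ray(w,381.8,243.2),ray(a,170+135/5,120+353/5)))
print(np.array(w["extrinsics"])); print(get_obs()["eef_pos"])
```

```text
[0.6714 0.1389 0.0919]
[[1.5, -1.1], [1.9, 0.0], [-0.3, 0.1], [1.1, 2.2]]
[0.662  0.1379 0.1269]
[[-0.2, -1.0], [0.2, -1.1], [0.6, -0.4], [-0.6, 0.5], [-0.2, 0.1], [-0.5, 0.1]]
[0.6568 0.1399 0.1293]
[[-0.5, -0.2], [0.0, -0.3], [0.5, 0.4]]
[0.6641 0.137  0.1169]
[[-0.1, 0.0], [0.0, -0.1], [0.1, 0.1]]
[0.6698 0.1391 0.1028]
[[1.2, -1.4], [1.8, -1.4], [0.3, -0.2], [0.7, 2.7], [-0.6, -2.2], [-1.2, -2.3], [-0.5, -0.9], [0.1, -1.3], [-0.1, -1.1], [0.4, -0.6]]
[0.5963 0.2142 0.175 ] [0.584  0.2125 0.175 ] [0.5958 0.2131 0.1709]
[[-0.1181  0.993  -0.0011  0.0105]
 [-0.9547 -0.1138 -0.2748  0.5814]
 [-0.273  -0.0314  0.9615 -0.34  ]
 [ 0.      0.      0.      1.    ]]
[0.5429 0.0538 0.3186]
```

Request:
drive_tool(motion=[{"ax": 0,"ay": 0,"az": 0,"dx": -5.5,"dy": -1.85,"dz": 2,"grip": 5},{"ax": 0,"ay": 0,"az": 0,"dx": -5.5,"dy": -1.85,"dz": 2,"grip": 5},{"ax": 0,"ay": 0,"az": 0,"dx": -5.5,"dy": -1.85,"dz": 2,"grip": 5},{"ax": 0,"ay": 0,"az": 0,"dx": -5.5,"dy": -1.85,"dz": 2,"grip": 5},{"ax": 0,"ay": 0,"az": 0,"dx": -5.5,"dy": -1.85,"dz": 2,"grip": 5}])

```text
time: 2.78
eef_pos: [0.4851, -0.2332, 0.2171]
ee_rot: [2.079, 2.354, 0.002]
force: [1.5, 0.1, -0.6]
opening: 0.0499
```

Run:
```python
from h import *
w=snapshot("wrist"); cv2.imwrite("pics/f_w.png",cv2.resize(w["frame"],None,fx=1.5,fy=1.5,interpolation=cv2.INTER_CUBIC))
o=get_obs();print(o["eef_pos"],o["ee_rot"],o["q"])
for p in [(0.4842,-0.2289),(.4669,-.307),(.5526,-.2441),(.5352,-.3222)]: print(np.array(proj(w,[*p,.037]))*1.5)
```

```text
[ 0.48156927 -0.24076934  0.21435254] [-2.08755743 -2.34544451  0.00399553] [ 0.51920308  0.27039255 -0.13508998  1.8271259   0.04362611  1.04926783
  2.05414416]
[388.68571214 267.24341604]
[297.80950945 235.5571323 ]
[361.93762706 339.65004512]
[275.05144516 310.90318594]
```

View pics/f_w.png

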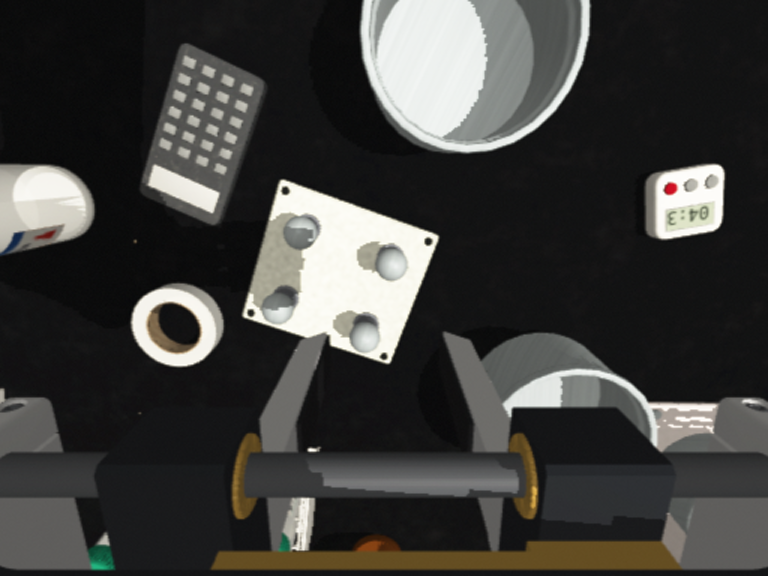

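```bash
cat > balls.py <<'E'
from h import *
def main(n):
    w=snapshot("wrist"); g=cv2.cvtColor(w["frame"],cv2.COLOR_BGR2GRAY)
    cv2.imwrite(f"pics/{n}.png",cv2.resize(w["frame"],None,fx=1.5,fy=1.5,interpolation=cv2.INTER_CUBIC))
    return w
E
python3 - <<'E'
from h import *
np.set_printoptions(precision=4,suppress=True)
w=snapshot("wrist")
for p in [(391,263),(302,231),(365,333),(281,304)]: print(onz(w,p[0]/1.5,p[1]/1.5,.037))
crop(w,160,110,300,245,5,"g_w")
o=get_obs();print(o["eef_pos"])
E
```

```text
[ 0.4755 -0.2352  0.037 ]
[ 0.4574 -0.3109  0.037 ]
[ 0.5404 -0.2503  0.037 ]
[ 0.5223 -0.3249  0.037 ]
[ 0.4827 -0.2373  0.2154]
```

View pics/g_w.png

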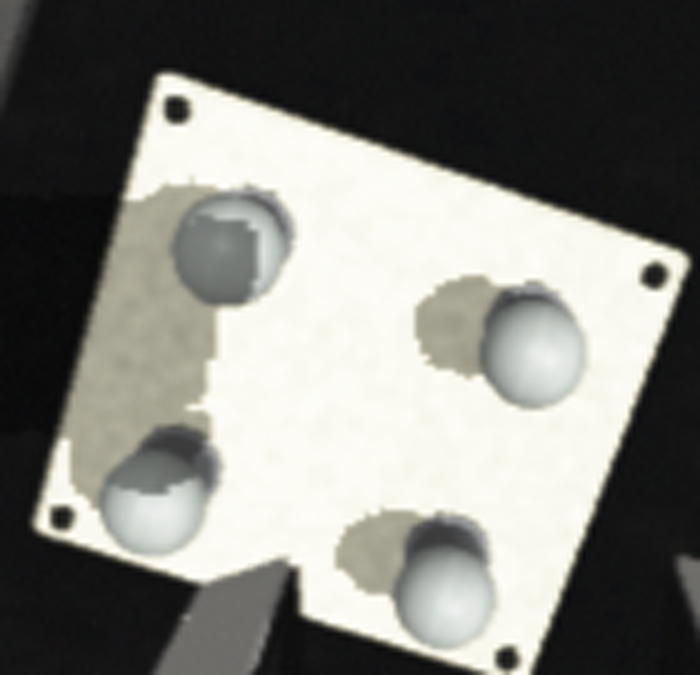

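Request:
drive_tool(motion=[{"ax": 0,"ay": 0,"az": 0,"dx": 0,"dy": 0,"dz": 3,"grip": 5},{"ax": 0,"ay": 0,"az": 0,"dx": 0,"dy": 0,"dz": 3,"grip": 5},{"ax": 0,"ay": 0,"az": 0,"dx": 0,"dy": 0,"dz": 0,"grip": 5},{"ax": 0,"ay": 0,"az": 0,"dx": 0,"dy": 0,"dz": 0,"grip": 5}])

```text
time: 3.38
eef_pos: [0.4834, -0.2389, 0.1545]
ee_rot: [-2.091, -2.342, 0.002]
force: [0.7, 0.2, 0.8]
opening: 0.0499
```

```bash
cat > look.py <<'E'
import sys
from h import *
np.set_printoptions(precision=4,suppress=True)
w=snapshot(sys.argv[2] if len(sys.argv)>2 else "wrist"); cv2.imwrite(f"pics/{sys.argv[1]}.png",cv2.resize(w["frame"],None,fx=1.5,fy=1.5,interpolation=cv2.INTER_CUBIC))
o=get_obs();print(o["time"],o["eef_pos"],o["ee_rot"],np.abs(o["joint_vel"]).max(),o["force"],o["opening"])
import pickle; pickle.dump((dict(w),{k:np.array(v) for k,v in o.items()}),open(f"pics/{sys.argv[1]}.pkl","wb"))
E
python3 look.py i
```

```text
3.425 [ 0.4833 -0.2389  0.1545] [-2.0909 -2.3419  0.0023] 0.007150760751181914 [-0.3281  0.1712 -0.2675] 0.05025255418221445
```

View pics/i.png

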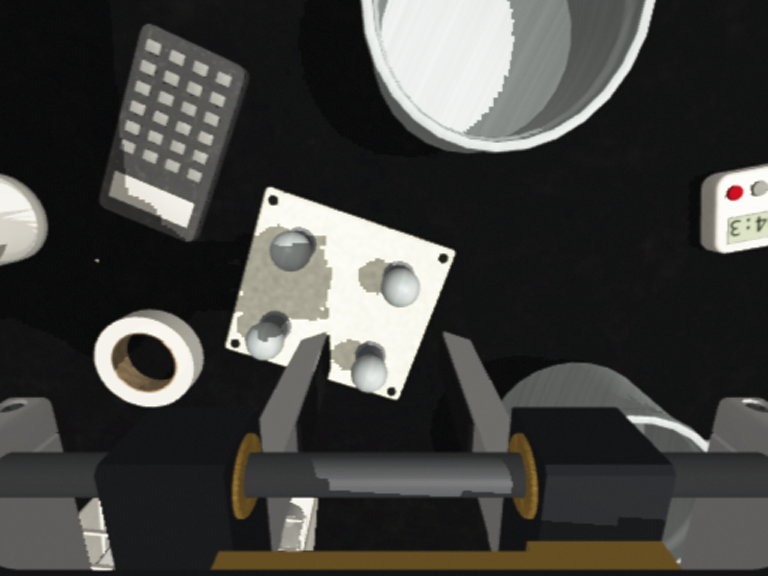

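Run:
```python
from h import *
import pickle
np.set_printoptions(precision=4,suppress=True)
w,o=pickle.load(open("pics/i.pkl","rb"))
for p in [(401,285.5),(291.5,249),(369,372),(264.5,340)]: print(onz(w,p[0]/1.5,p[1]/1.5,.037))
from scipy.spatial.transform import Rotation as R
M=R.from_rotvec(o["ee_rot"]).as_matrix();print(M)
# sanity: tips predicted
for sx in(-.025,.025): print(np.array(proj(w,o["eef_pos"]+M@[sx,0,.011]))*1.5)
for p in[(268,188),(455,252),(400,399),(227,348)]: print("pl",onz(w,p[0]/1.5,p[1]/1.5,.006))
```

```text
[ 0.4799 -0.2268  0.037 ]
[ 0.4627 -0.3046  0.037 ]
[ 0.5489 -0.2422  0.037 ]
[ 0.532  -0.3205  0.037 ]
[[-0.1129  0.9936 -0.0025]
 [ 0.9936  0.1129  0.0003]
 [ 0.0006 -0.0025 -1.    ]]
[328.4479 350.46  ]
[437.047  350.5599]
pl [ 0.4259 -0.3302  0.006 ]
pl [ 0.4572 -0.187   0.006 ]
pl [ 0.5866 -0.213   0.006 ]
pl [ 0.5564 -0.3585  0.006 ]
```

Request:
drive_tool(motion=[{"ax": 0,"ay": 0,"az": 0,"dx": 1.2,"dy": -0.2,"dz": 4,"grip": 5},{"ax": 0,"ay": 0,"az": 0,"dx": 0,"dy": 0,"dz": 3,"grip": 5},{"ax": 0,"ay": 0,"az": 0,"dx": 0,"dy": 0,"dz": 0,"grip": 5}])

```text
time: 3.8
eef_pos: [0.4823, -0.2277, 0.0868]
ee_rot: [2.09, 2.341, 0.001]
force: [0.4, -0.2, -0.0]
opening: 0.0499
```

```bash
python3 look.py j; python3 look.py js side
```

```text
3.85 [ 0.4831 -0.2279  0.088 ] [2.0884 2.3397 0.0016] 0.02074973879918544 [ 0.0535  0.4753 -0.1042] 0.05032291709247956
3.9 [ 0.4834 -0.2282  0.0886] [2.0878 2.3387 0.0021] 0.012121391254065644 [ 0.038   0.1534 -0.5072] 0.05001088639422276
```

View pics/j.png

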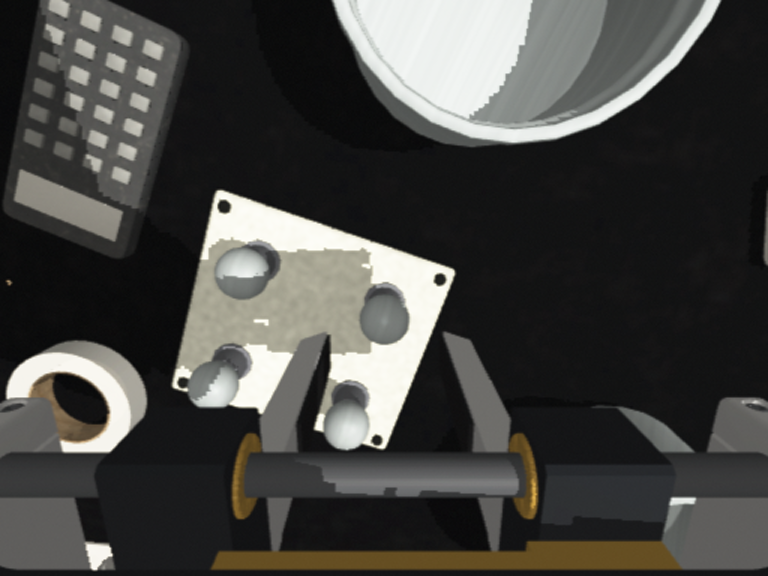

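Run:
```python
from h import *
import pickle
w,o=pickle.load(open("pics/j.pkl","rb"))
for p in [(384.5,317),(242,273),(347,425),(214,385)]: print(onz(w,p[0]/1.5,p[1]/1.5,.037), o["eef_pos"])
```

```text
[ 0.47987501 -0.22729982  0.037     ] [ 0.48308134 -0.22794339  0.0880185 ]
[ 0.46393347 -0.30536037  0.037     ] [ 0.48308134 -0.22794339  0.0880185 ]
[ 0.54986578 -0.24162969  0.037     ] [ 0.48308134 -0.22794339  0.0880185 ]
[ 0.53240431 -0.32004675  0.037     ] [ 0.48308134 -0.22794339  0.0880185 ]
```

Request:
drive_tool(motion=[{"ax": 0,"ay": 0,"az": 0,"dx": 0,"dy": -0.3,"dz": 4,"grip": 5},{"ax": 0,"ay": 0,"az": 0,"dx": 0,"dy": 0,"dz": 2,"grip": 5},{"ax": 0,"ay": 0,"az": 0,"dx": 0,"dy": 0,"dz": 0,"grip": 5}])

```text
time: 4.28
eef_pos: [0.4843, -0.2306, 0.0328]
ee_rot: [2.083, 2.332, 0.006]
force: [-0.1, 1.0, -0.1]
opening: 0.0505
```

Request:
drive_tool(motion=[{"ax": 0,"ay": 0,"az": 0,"dx": 0,"dy": 0,"dz": 0,"grip": 2},{"ax": 0,"ay": 0,"az": 0,"dx": 0,"dy": 0,"dz": 0,"grip": 2},{"ax": 0,"ay": 0,"az": 0,"dx": 0,"dy": 0,"dz": 0,"grip": 2}])

```text
time: 4.65
eef_pos: [0.4865, -0.2302, 0.0366]
ee_rot: [2.08, 2.33, 0.009]
force: [0.0, 5.6, 1.1]
opening: 0.0265
```

```bash
python3 look.py k
```

```text
4.7 [ 0.4866 -0.2305  0.0368] [2.0797 2.3299 0.0091] 0.00622739632339297 [-0.4122  6.0265  9.6865] 0.026711125164078114
```

View pics/k.png

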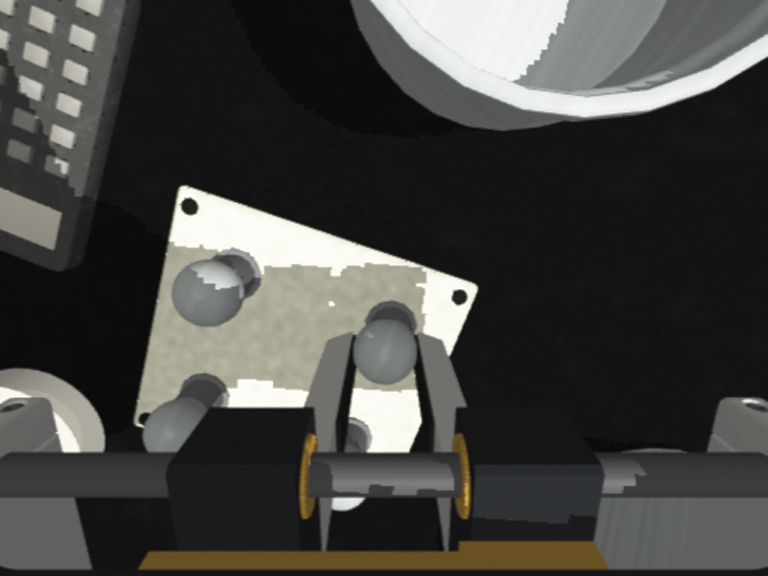

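Request:
drive_tool(motion=[{"ax": 0,"ay": 0,"az": 0,"dx": 0,"dy": 0,"dz": 0.1,"grip": 4.5},{"ax": 0,"ay": 0,"az": 0,"dx": 0.2,"dy": -0.5,"dz": 0.6,"grip": 4.5},{"ax": 0,"ay": 0,"az": 0,"dx": 0.1,"dy": -0.4,"dz": 0.4,"grip": 4.5}])

```text
time: 5.08
eef_pos: [0.4779, -0.2288, 0.0265]
ee_rot: [2.078, 2.328, 0.01]
force: [0.8, -0.1, 0.8]
opening: 0.0448
```

```bash
python3 look.py l
```

```text
5.125 [ 0.4772 -0.2288  0.026 ] [2.0786 2.3287 0.0097] 0.02215572151309631 [-0.616   0.0176  0.0046] 0.04474449813004292
```

View pics/l.png

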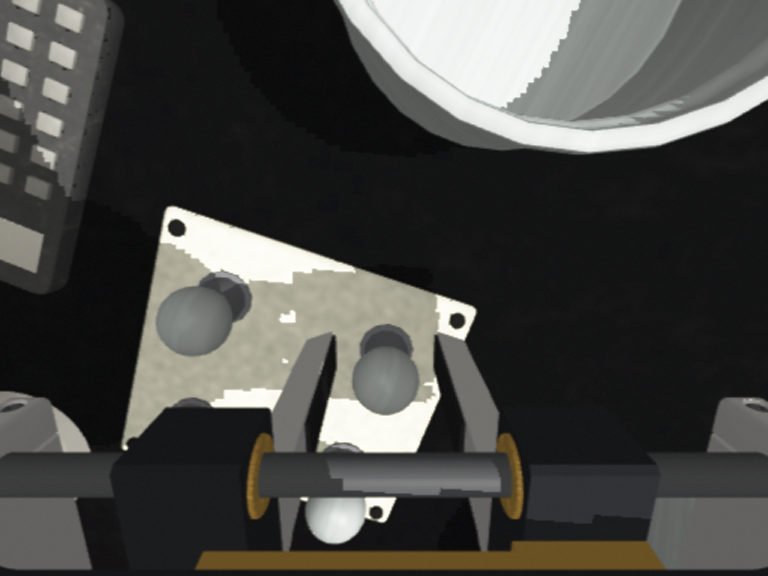

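Request:
drive_tool(motion=[{"ax": 0,"ay": 0,"az": 0,"dx": 0,"dy": 0.1,"dz": 0,"grip": 2},{"ax": 0,"ay": 0,"az": 0,"dx": 0,"dy": 0,"dz": 0.05,"grip": 2},{"ax": 0,"ay": 0,"az": 0,"dx": 0,"dy": 0,"dz": 0,"grip": 2}])

```text
time: 5.5
eef_pos: [0.4781, -0.2288, 0.0254]
ee_rot: [2.079, 2.329, 0.009]
force: [0.4, -0.4, -0.5]
opening: 0.0271
```

Request:
drive_tool(motion=[{"ax": 0,"ay": 0,"az": 0,"dx": 0,"dy": 0,"dz": -3,"grip": 2},{"ax": 0,"ay": 0,"az": 0,"dx": 0,"dy": 0,"dz": -5,"grip": 2},{"ax": 0,"ay": 0,"az": 0,"dx": 0,"dy": 0,"dz": -5,"grip": 2}])

```text
time: 5.88
eef_pos: [0.4739, -0.2267, 0.1554]
ee_rot: [2.083, 2.334, 0.006]
force: [0.4, -0.4, -1.4]
opening: 0.0265
```

```bash
python3 look.py m; python3 -c "
from h import *
print(get_obs()['q'])"
```

```text
5.925 [ 0.4763 -0.2277  0.1617] [2.0786 2.3288 0.0098] 0.1536208476733653 [ 3.7892 -2.1812  9.0076] 0.026380352338967645
[ 0.51049653  0.30067002 -0.14571625  1.92148075  0.05627084  0.90217021
  2.0214448 ]
```

View pics/m.png

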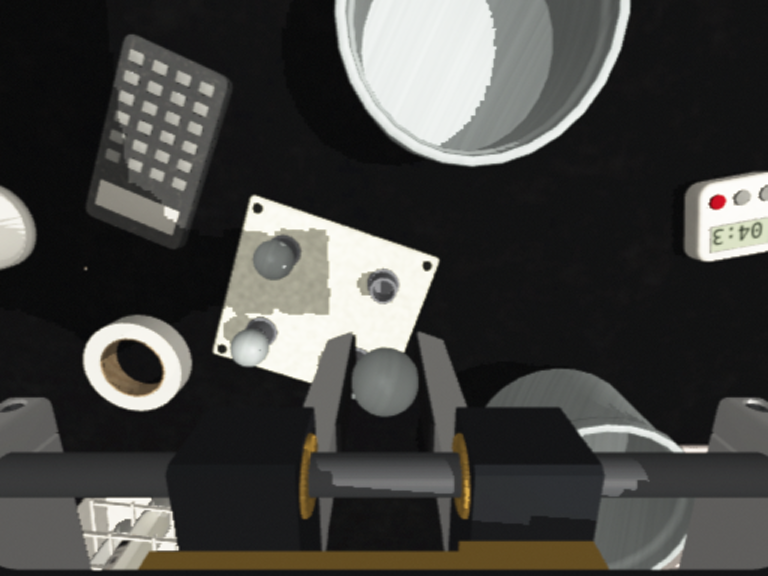

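Request:
drive_tool(motion=[{"ax": 0,"ay": 0,"az": 0,"dx": 4,"dy": 1,"dz": -3,"grip": 2},{"ax": 0,"ay": 0,"az": 0,"dx": 5.5,"dy": 1.3,"dz": -2,"grip": 2},{"ax": 0,"ay": 0,"az": 0,"dx": 5.5,"dy": 1.3,"dz": -1.5,"grip": 2},{"ax": 0,"ay": 0,"az": 0,"dx": 5.5,"dy": 1.3,"dz": -1.5,"grip": 2},{"ax": 0,"ay": 0,"az": 0,"dx": 5.5,"dy": 1.3,"dz": 0,"grip": 2}])

```text
time: 6.55
eef_pos: [0.5087, 0.0418, 0.2443]
ee_rot: [2.085, 2.316, 0.013]
force: [0.4, -0.2, -1.7]
opening: 0.0264
```

Request:
drive_tool(motion=[{"ax": -0.175,"ay": 0,"az": 0,"dx": 2,"dy": 0,"dz": 0,"grip": 2},{"ax": -0.175,"ay": 0,"az": 0,"dx": 0,"dy": 0,"dz": 0,"grip": 2},{"ax": -0.175,"ay": 0,"az": 0,"dx": 0,"dy": 0,"dz": 0,"grip": 2},{"ax": -0.175,"ay": 0,"az": 0,"dx": 0,"dy": 0,"dz": 0,"grip": 2},{"ax": 0,"ay": 0,"az": 0,"dx": 0,"dy": 0,"dz": 0,"grip": 2}])

```text
time: 7.18
eef_pos: [0.5083, 0.0571, 0.244]
ee_rot: [1.765, 1.958, 0.586]
force: [-0.5, -0.0, -0.4]
opening: 0.0263
```

```bash
python3 look.py n; python3 -c "
from h import *
print(get_obs()['q'])"
```

```text
7.225 [0.5086 0.0571 0.2441] [1.7663 1.9584 0.5858] 0.05107299735050176 [-0.4681  0.3548 -1.2126] 0.026492559966099227
[-0.01961174 -0.09835037 -0.21580253  2.31024236  0.29999083  0.33415261
  1.1789876 ]
```

View pics/n.png

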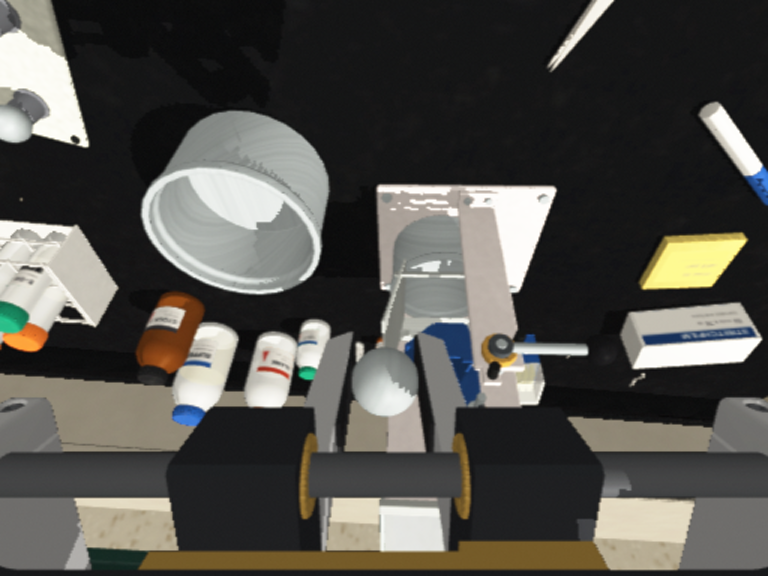

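Run:
```python
from h import *
import pickle
from scipy.spatial.transform import Rotation as R
np.set_printoptions(precision=4,suppress=True)
w,o=pickle.load(open("pics/n.pkl","rb"))
crop(w,230,110,420,280,4.2,"n2")
M=R.from_rotvec(o["ee_rot"]).as_matrix();print(M)
k=1.5
A=onz(w,378/k,187/k,.008);B=onz(w,556/k,188/k,.008);print(A,B,np.linalg.norm(A-B),np.arctan2(-(B-A)[0],(B-A)[1]))
print("knob",onz(w,600/k,349/k,.175))
```

```text
[[-0.0905  0.8104  0.5788]
 [ 0.9951  0.0962  0.0209]
 [-0.0387  0.5779 -0.8152]]
[0.5981 0.0508 0.008 ] [0.579  0.2162 0.008 ] 0.1664759474523566 0.11540840234451374
knob [0.5896 0.2158 0.175 ]
```

View pics/n2.png

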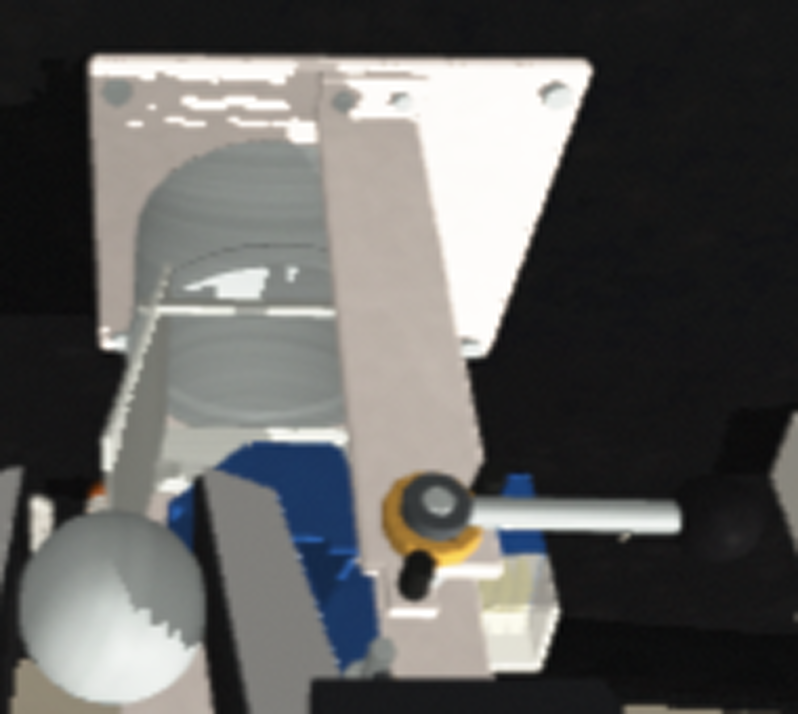

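```bash
cat > fit.py <<'E'
from h import *
import pickle
from scipy.optimize import least_squares
np.set_printoptions(precision=4,suppress=True)
def T(p,x,y,z):
    c,s=np.cos(p[2]),np.sin(p[2]);return np.array([p[0]+c*x-s*y,p[1]+s*x+c*y,z])
def res(p,O):
    return np.concatenate([(np.array(proj(s,T(p,x/1e3,y/1e3,z/1e3)))-(u,v)) for s,u,v,x,y,z in O])
E
python3 - <<'E'
from fit import *
w,o=pickle.load(open("pics/n.pkl","rb"))
q=lambda u,v:(230+u/4.2,110+v/4.2)
W=[(w,*q(91,59),-78,-85,8),(w,*q(592,66),-78,85,8),(w,*q(488,355),78,85,8),(w,*q(103,350),78,-85,8)]
W2=W+[(w,*q(440,500),-75,0,175)]
for O in (W,W2):
    r=least_squares(res,[.66,.145,.11],args=(O,));print(r.x,res(r.x,O).reshape(-1,2).round(1).tolist())
p=r.x
for y in (70,75,80,85): print(y,(np.array(proj(w,T(p,-.068,y/1e3,.175)))-[230,110])*4.2)
print((np.array(proj(w,T(p,-.060,-.018,.187)))-[230,110])*4.2,(np.array(proj(w,T(p,-.060,.018,.187)))-[230,110])*4.2)
E
```

```text
[0.6663 0.1425 0.1123] [[-0.7, 0.6], [1.1, -0.1], [0.2, 0.2], [-0.6, -0.3]]
[0.6662 0.146  0.0863] [[3.1, -0.4], [4.5, 1.4], [0.7, 1.1], [0.1, -0.9], [-6.0, -1.4]]
70 [685.8748 519.0367]
75 [705.7582 519.7706]
80 [725.6552 520.5051]
85 [745.5657 521.24  ]
[337.0282 563.2979] [479.3611 568.6922]
```

Request:
drive_tool(motion=[{"ax": -0.08,"ay": 0.047,"az": 0,"dx": 2,"dy": 1.2,"dz": 1,"grip": 2},{"ax": 0,"ay": 0,"az": 0,"dx": 2,"dy": 1.8,"dz": 1.6,"grip": 2},{"ax": 0,"ay": 0,"az": 0,"dx": 0.8,"dy": 1.5,"dz": 2.2,"grip": 2},{"ax": 0,"ay": 0,"az": 0,"dx": 0,"dy": 0,"dz": 0,"grip": 2}])

```text
time: 7.72
eef_pos: [0.5727, 0.1135, 0.2351]
ee_rot: [1.723, 1.937, 0.704]
force: [-0.1, 0.1, -0.1]
opening: 0.0266
```

```bash
python3 look.py o;python3 look.py os side;  python3 -c "
from fit import *
o=get_obs();print(o['q'])
from scipy.spatial.transform import Rotation as R
print(R.from_rotvec(o['ee_rot']).as_matrix())
s=snapshot('side');crop(s,170,90,300,240,4,'os2');s=snapshot('scene');crop(s,200,80,330,230,4,'osc')"
```

```text
7.775 [0.572  0.1131 0.2353] [1.7228 1.9364 0.7041] 0.035886524167193394 [-0.2988 -0.6376 -0.493 ] 0.026099200733441144
7.825 [0.5715 0.1128 0.2354] [1.7224 1.936  0.7041] 0.024355505062390596 [-0.0979 -0.3646 -0.7906] 0.026392517834817726
[ 0.0458  0.0526 -0.3717  2.2343  0.7158  0.2247  0.7182]
[[-0.1169  0.762   0.6369]
 [ 0.9931  0.0887  0.0761]
 [ 0.0015  0.6414 -0.7672]]
```

View pics/o.png

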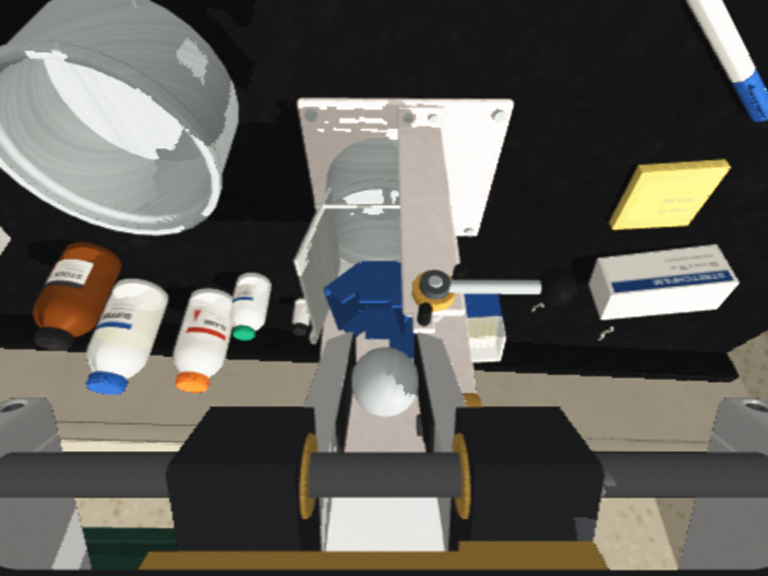

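View pics/os2.png

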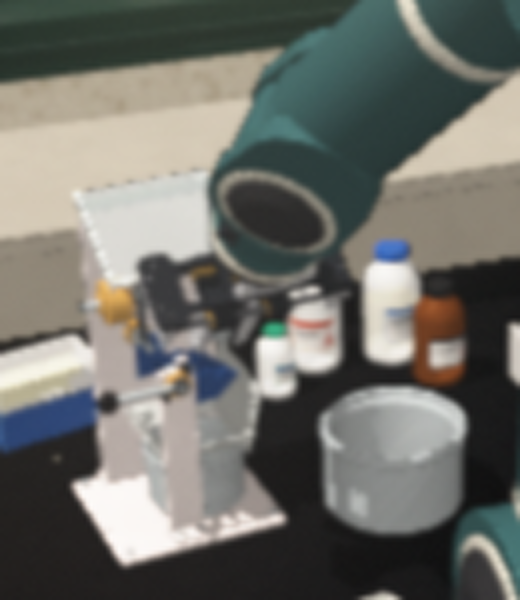

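View pics/osc.png

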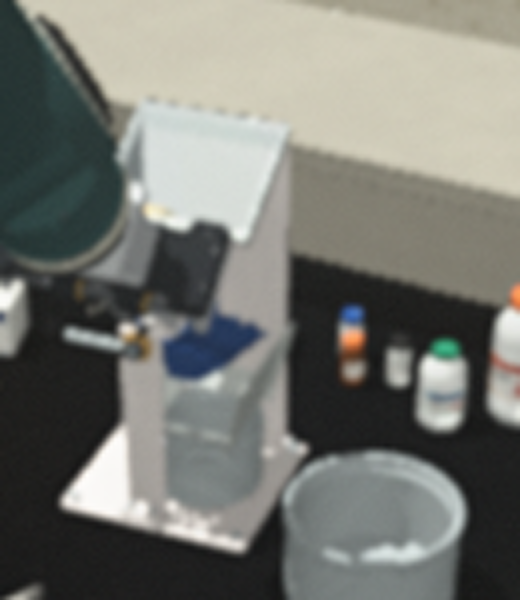

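Run:
```python
from fit import *
w,o=pickle.load(open("pics/o.pkl","rb"))
wn,_=pickle.load(open("pics/n.pkl","rb"))
q=lambda u,v:(230+u/4.2,110+v/4.2)
W=[(w,558/1.5,289/1.5,-68,70,175),(w,434/1.5,282/1.5,-75,0,175),(wn,*q(725,515),-68,70,175),(wn,*q(440,500),-75,0,175)]
for O in (W[:2],W[2:],W):
    r=least_squares(res,[.66,.145,.11],args=(O,));print(r.x,res(r.x,O).reshape(-1,2).round(1).tolist())
k=1.5
A=onz(w,300/k,100/k,.008);B=onz(w,513/k,101/k,.008);print(A,B,np.linalg.norm(A-B),np.arctan2(-(B-A)[0],(B-A)[1]))
p=[.667,.152,.112]
for n,t in dict(drop=(-25,-32,186),floorF1=(-45,-20,142),floorF2=(-45,-44,142),lip=(-45,-66,161),postR=(-60,-18,187),tab=(-60,-7,199),jar=(0,-32,72)).items(): print(n,np.array(proj(w,T(p,*np.array(t)/1e3)))*1.5)
crop(w,190,110,330,260,4,"o2")
```

```text
[0.6685 0.1568 0.1406] [[-1.1, -0.8], [1.1, 0.3]]
[0.6674 0.1602 0.1741] [[-0.5, -0.4], [0.6, 0.3]]
[0.6681 0.1581 0.1528] [[-0.1, -1.6], [1.6, 0.2], [-1.8, 0.4], [-0.1, 0.4]]
[0.5976 0.0521 0.008 ] [0.5791 0.2159 0.008 ] 0.16479473933815925 0.11236176235759884
drop [375.4629 339.1427]
floorF1 [393.8765 265.999 ]
floorF2 [357.7205 265.9055]
lip [322.2236 289.5072]
postR [399.1406 312.4366]
tab [419.2778 330.887 ]
jar [377.1533 232.4638]
```

View pics/o2.png

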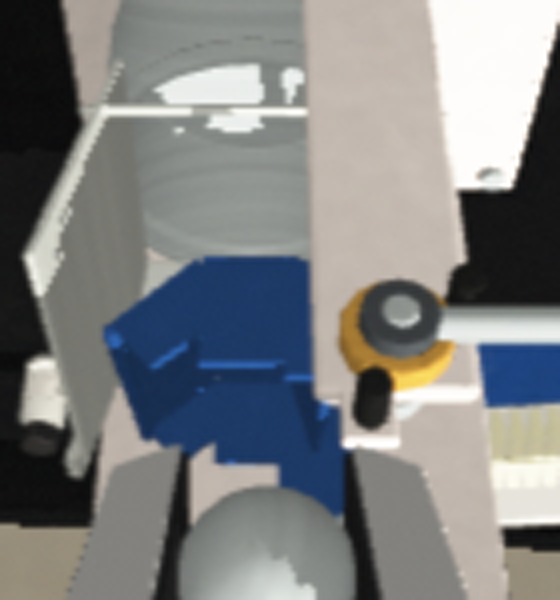

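Request:
drive_tool(motion=[{"ax": 0,"ay": 0,"az": 0,"dx": 0,"dy": 0.7,"dz": 2,"grip": 2},{"ax": 0,"ay": 0,"az": 0,"dx": 0,"dy": 0.6,"dz": 2,"grip": 2},{"ax": 0,"ay": 0,"az": 0,"dx": -0.1,"dy": 0.6,"dz": 2,"grip": 2},{"ax": 0,"ay": 0,"az": 0,"dx": 0,"dy": 0,"dz": 0,"grip": 2}])

```text
time: 8.43
eef_pos: [0.6244, 0.1164, 0.2033]
ee_rot: [1.721, 1.932, 0.704]
force: [0.4, 0.4, -0.8]
opening: 0.0263
```

```bash
python3 look.py p;  python3 -c "
from fit import *
o=get_obs();print(o['q'],o['eef_pos'])
from scipy.spatial.transform import Rotation as R
M=R.from_rotvec(o['ee_rot']).as_matrix();print(M)
p=[.667,.1545,.112]
d=T(p,-.019,-.032,.180)-o['eef_pos'];print(M.T@d)
s=snapshot('side');crop(s,170,90,300,240,4,'ps2');s=snapshot('scene');crop(s,200,80,330,230,4,'psc')"
```

```text
8.475 [0.6241 0.1165 0.2039] [1.7205 1.9318 0.7047] 0.02285782103570496 [-0.0608  0.5359 -0.5906] 0.026717687766310092
[-0.0049  0.2012 -0.3127  2.1578  1.071   0.198   0.3973] [0.6241 0.1165 0.2039]
[[-0.1152  0.7598  0.6399]
 [ 0.9933  0.0884  0.0739]
 [-0.0004  0.6441 -0.7649]]
[0.0009 0.006  0.0362]
```

View pics/p.png

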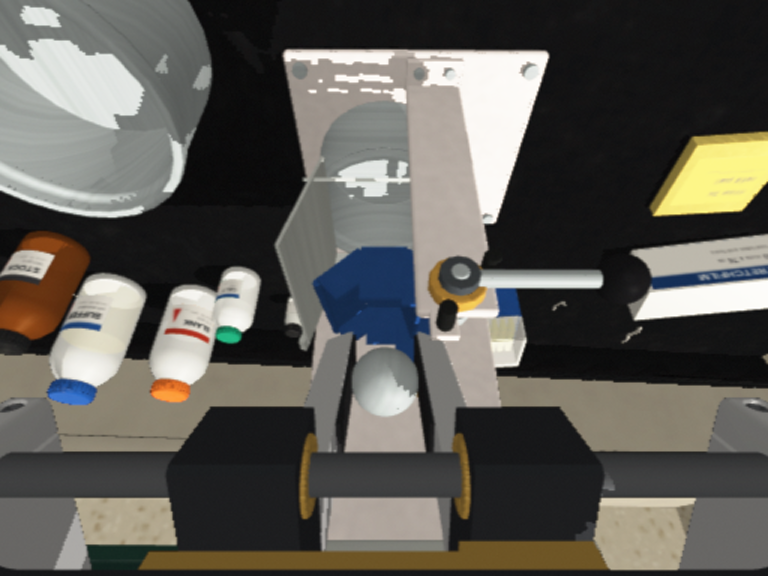

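View pics/psc.png

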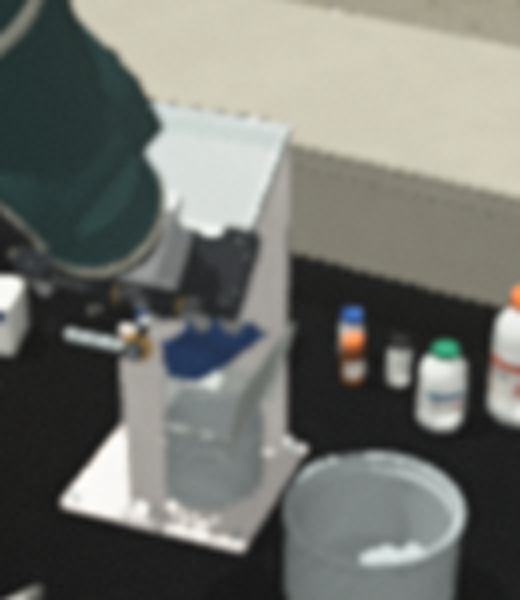

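View pics/ps2.png

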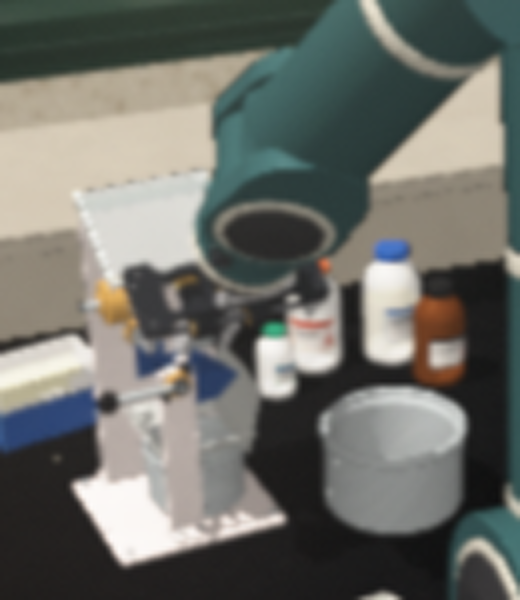

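Run:
```python
from fit import *
w,o=pickle.load(open("pics/p.pkl","rb"))
p=[.667,.1545,.112]
for n,t in dict(drop=(-25,-32,186),floorF1=(-45,-20,142),floorF2=(-45,-44,142),lip=(-45,-66,161),postR=(-60,-18,187),tab=(-60,-7,199),knob=(-68,70,175),shaft=(-75,0,175)).items(): print(n,np.array(proj(w,T(p,*np.array(t)/1e3)))*1.5)
crop(w,180,130,340,260,4.5,"p2")
```

```text
drop [384.6698 347.6097]
floorF1 [407.9473 253.928 ]
floorF2 [361.7983 253.7825]
lip [316.1432 283.672 ]
postR [417.5408 313.6901]
tab [445.2773 338.6497]
knob [621.3943 280.837 ]
shaft [461.9038 270.6791]
```

View pics/p2.png

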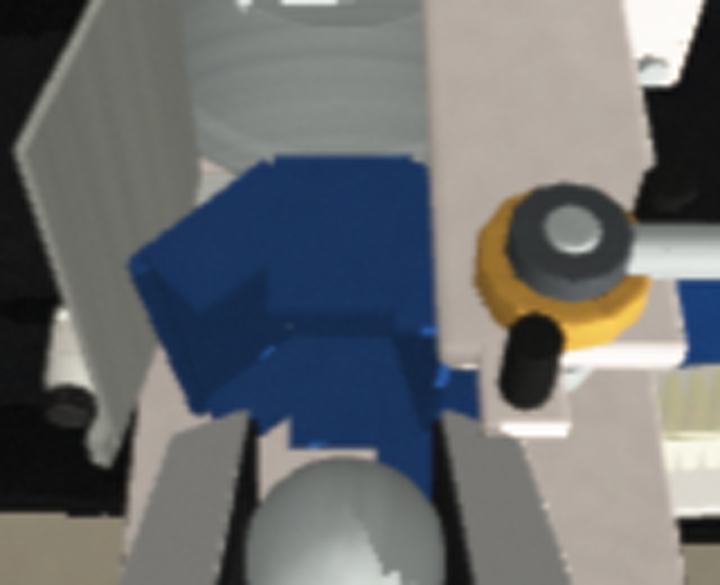

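Request:
drive_tool(motion=[{"ax": 0,"ay": 0,"az": 0,"dx": 0,"dy": 0.3,"dz": 1.6,"grip": 2},{"ax": 0,"ay": 0,"az": 0,"dx": 0.1,"dy": 0.3,"dz": 1.6,"grip": 2},{"ax": 0,"ay": 0,"az": 0,"dx": 0,"dy": 0,"dz": 0.2,"grip": 2}])

```text
time: 8.95
eef_pos: [0.6498, 0.1204, 0.1848]
ee_rot: [1.718, 1.929, 0.708]
force: [-0.9, -0.8, -1.2]
opening: 0.0264
```

```bash
python3 look.py q;  python3 -c "
from fit import *
o=get_obs();print(o['q'],o['eef_pos'])
from scipy.spatial.transform import Rotation as R
M=R.from_rotvec(o['ee_rot']).as_matrix()
p=[.667,.1545,.112]
d=T(p,-.019,-.032,.180)-o['eef_pos'];print(M.T@d, M[:,2])
s=snapshot('side');crop(s,170,90,300,240,4,'qs2');s=snapshot('scene');crop(s,200,80,330,230,4,'qsc')"
```

```text
9.0 [0.6497 0.1204 0.185 ] [1.7175 1.9289 0.7078] 0.029568307164982082 [-0.3967 -0.5637 -0.7146] 0.026440713652216858
[-0.0125  0.2771 -0.3058  2.1181  1.2878  0.1955  0.1955] [0.6497 0.1204 0.185 ]
[-0.0001 -0.0017  0.0051] [ 0.6433  0.0738 -0.7621]
```

View pics/q.png

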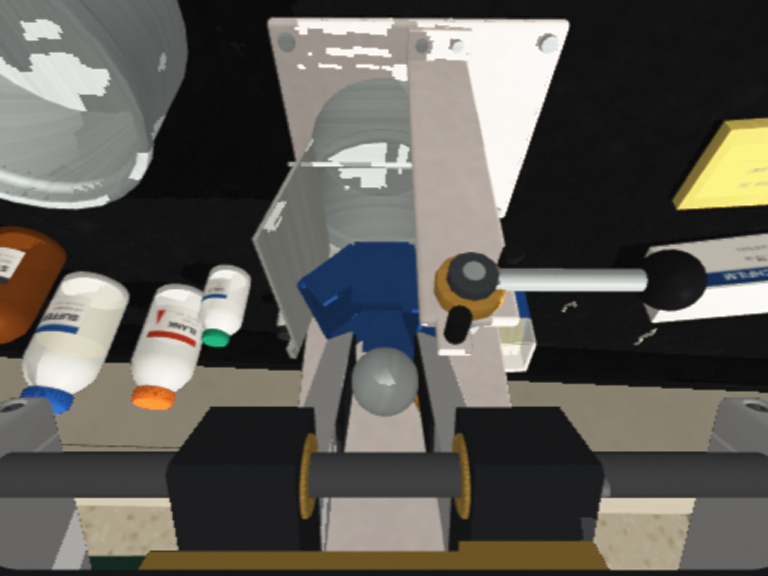

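View pics/qs2.png

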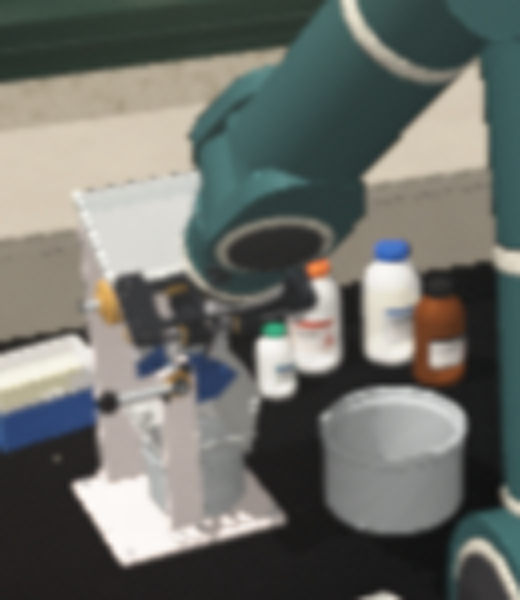

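Request:
drive_tool(motion=[{"ax": 0,"ay": 0,"az": 0,"dx": 0,"dy": -0.1,"dz": 0.7,"grip": 2},{"ax": 0,"ay": 0,"az": 0,"dx": 0,"dy": 0,"dz": 0.1,"grip": 3.6},{"ax": 0,"ay": 0,"az": 0,"dx": 0,"dy": 0,"dz": 0.1,"grip": 3.9},{"ax": 0,"ay": 0,"az": 0,"dx": 0,"dy": 0,"dz": 0.1,"grip": 3.9}])

```text
time: 9.6
eef_pos: [0.6547, 0.1209, 0.1793]
ee_rot: [1.716, 1.927, 0.71]
force: [-0.2, -0.9, -0.3]
opening: 0.0389
```

```bash
python3 look.py r
```

```text
9.65 [0.6548 0.1209 0.1792] [1.7157 1.9269 0.7098] 0.004254999556292753 [-0.5024  0.5389  0.1431] 0.03893212978480241
```

View pics/r.png

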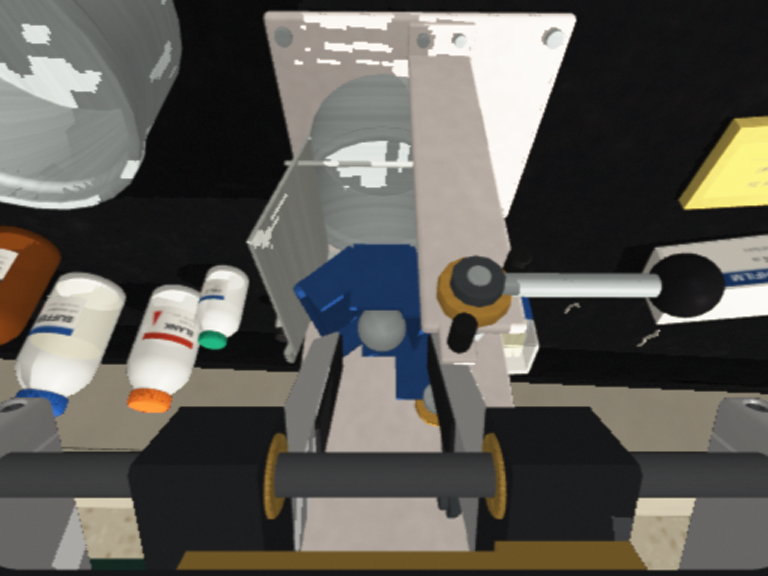

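Request:
drive_tool(motion=[{"ax": 0,"ay": 0,"az": 0,"dx": 0,"dy": -0.6,"dz": -2.2,"grip": 3.9},{"ax": 0,"ay": 0,"az": 0,"dx": 0,"dy": -0.7,"dz": -3,"grip": 3.9},{"ax": 0,"ay": 0,"az": 0,"dx": 0,"dy": -0.7,"dz": -4,"grip": 3.9},{"ax": 0.18,"ay": 0,"az": 0,"dx": -1,"dy": 0,"dz": -4,"grip": 5},{"ax": 0.18,"ay": 0,"az": 0,"dx": -3,"dy": 0,"dz": -2,"grip": 5}])

```text
time: 10.28
eef_pos: [0.5723, 0.0692, 0.2587]
ee_rot: [1.833, 1.994, 0.49]
force: [1.1, -1.2, -0.0]
opening: 0.0494
```

```bash
python3 look.py s side; python3 -c "
from fit import *
o=get_obs();print(o['q'],o['eef_pos'])
from scipy.spatial.transform import Rotation as R
M=R.from_rotvec(o['ee_rot']).as_matrix();print(M)
s=snapshot('side');crop(s,170,90,300,240,4,'ss2')"
```

```text
10.325 [0.5738 0.0672 0.2611] [1.8341 1.9984 0.4866] 0.44517121936282794 [ 1.064  -4.3668  4.7519] 0.04968610336203995
[ 0.3727  0.0653 -0.6281  2.076   0.3295  0.5258  1.1671] [0.5738 0.0672 0.2611]
[[-0.0731  0.8633  0.4993]
 [ 0.9962  0.0866 -0.0038]
 [-0.0465  0.4971 -0.8664]]
```

View pics/ss2.png

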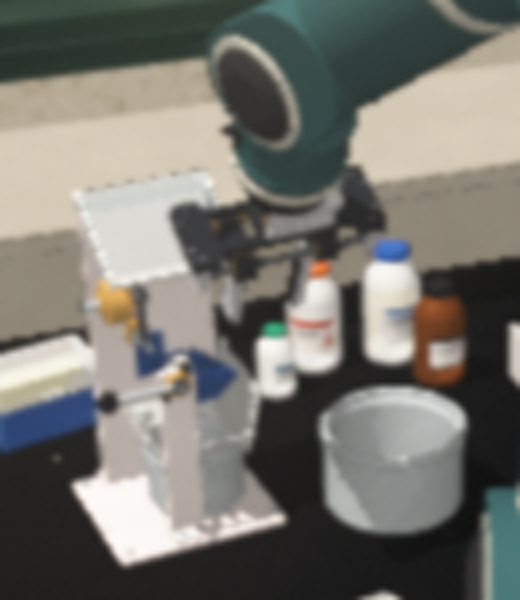

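Request:
drive_tool(motion=[{"ax": 0.175,"ay": 0,"az": 0,"dx": -5.5,"dy": 0,"dz": 0,"grip": 5},{"ax": 0.175,"ay": 0,"az": 0,"dx": -5.5,"dy": -1,"dz": 0,"grip": 5},{"ax": 0.17,"ay": -0.04,"az": 0,"dx": -5.5,"dy": -1,"dz": 0,"grip": 5},{"ax": 0,"ay": 0,"az": 0,"dx": -5.5,"dy": -1,"dz": 1,"grip": 5},{"ax": 0,"ay": 0,"az": 0,"dx": -5.5,"dy": -1,"dz": 2,"grip": 5}])

```text
time: 11.0
eef_pos: [0.5541, -0.2167, 0.2415]
ee_rot: [2.1, 2.242, -0.102]
force: [0.8, -1.0, -1.0]
opening: 0.0502
```

```bash
cat > rel.py <<'E'
import sys
from fit import *
from scipy.spatial.transform import Rotation as R
o=get_obs();M=R.from_rotvec(o['ee_rot']).as_matrix()
print("t",o['time'],o['eef_pos'],"q",o['q']);print(M)
t=np.array(list(map(float,sys.argv[1:4])));print("d tool cm",100*(M.T@(t-o['eef_pos'])))
E
python3 rel.py .5495 -.242 .1
```

```text
t 11.0 [ 0.5541 -0.2167  0.2415] q [ 0.6285  0.3539 -0.451   1.6824  0.27    1.1288  1.7252]
[[-0.0651  0.9979  0.0043]
 [ 0.9934  0.0653 -0.0946]
 [-0.0947 -0.0019 -0.9955]]
d tool cm [-1.1412 -0.5986 14.3241]
```

Request:
drive_tool(motion=[{"ax": 0,"ay": 0.095,"az": -0.04,"dx": -0.6,"dy": -0.5,"dz": 4,"grip": 5},{"ax": 0,"ay": 0,"az": 0,"dx": 0,"dy": 0,"dz": 4,"grip": 5},{"ax": 0,"ay": 0,"az": 0,"dx": 0,"dy": 0,"dz": 2,"grip": 5},{"ax": 0,"ay": 0,"az": 0,"dx": 0,"dy": 0,"dz": 0.1,"grip": 5}])

```text
time: 11.5
eef_pos: [0.5471, -0.2331, 0.1342]
ee_rot: [2.113, 2.324, -0.014]
force: [0.3, -0.0, -0.3]
opening: 0.0498
```

```bash
python3 look.py t; python3 rel.py .5495 -.242 .1
```

```text
11.55 [ 0.5475 -0.233   0.135 ] [ 2.1124  2.3238 -0.0131] 0.022741463984510716 [-0.5622 -0.5267  0.1461] 0.04990592526994195
t 11.55 [ 0.5475 -0.233   0.135 ] q [ 0.6794  0.4887 -0.4348  1.7515  0.2539  0.9587  1.8076]
[[-0.0951  0.9955 -0.0047]
 [ 0.9954  0.0951 -0.0069]
 [-0.0065 -0.0054 -1.    ]]
d tool cm [-0.8948  0.131   3.5048]
```

View pics/t.png

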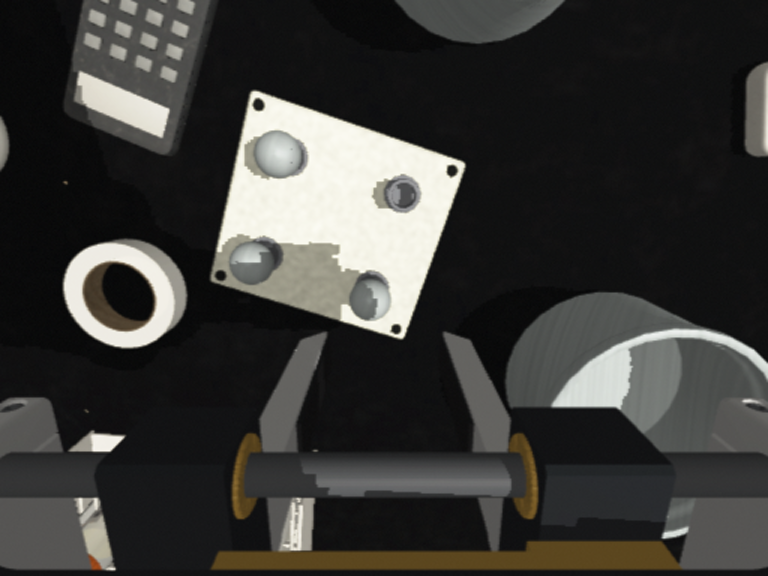

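Run:
```python
from fit import *
w,o=pickle.load(open("pics/t.pkl","rb"))
for p in [(369.5,297)]: print(onz(w,p[0]/1.5,p[1]/1.5,.037))
print("jar rim left",onz(w,555/1.5,395/1.5,.09),"base left",onz(w,508/1.5,375/1.5,.0))
```

```text
[ 0.5479 -0.2427  0.037 ]
jar rim left [ 0.579  -0.1333  0.09  ] base left [ 0.6123 -0.129  -0.    ]
```

Request:
drive_tool(motion=[{"ax": 0,"ay": 0,"az": 0,"dx": -0.9,"dy": 0.1,"dz": 3,"grip": 5},{"ax": 0,"ay": 0,"az": 0,"dx": 0,"dy": 0,"dz": 3,"grip": 5},{"ax": 0,"ay": 0,"az": 0,"dx": 0,"dy": 0,"dz": 0.1,"grip": 5}])

```text
time: 11.92
eef_pos: [0.5517, -0.2426, 0.0763]
ee_rot: [2.107, 2.318, -0.013]
force: [0.2, 0.3, 0.6]
opening: 0.0503
```

```bash
python3 look.py u; python3 rel.py .549 -.2425 .027
```

```text
11.975 [ 0.5524 -0.2429  0.0775] [ 2.1059  2.3173 -0.0123] 0.02142865968412095 [-0.7648  0.05   -0.0791] 0.04983416511457876
t 11.975 [ 0.5524 -0.2429  0.0775] q [ 0.6636  0.5706 -0.4045  1.7727  0.3017  0.8523  1.7835]
[[-0.0953  0.9954  0.0024]
 [ 0.9954  0.0954 -0.0128]
 [-0.0129  0.0011 -0.9999]]
d tool cm [ 0.1403 -0.344   5.0486]
```

View pics/u.png

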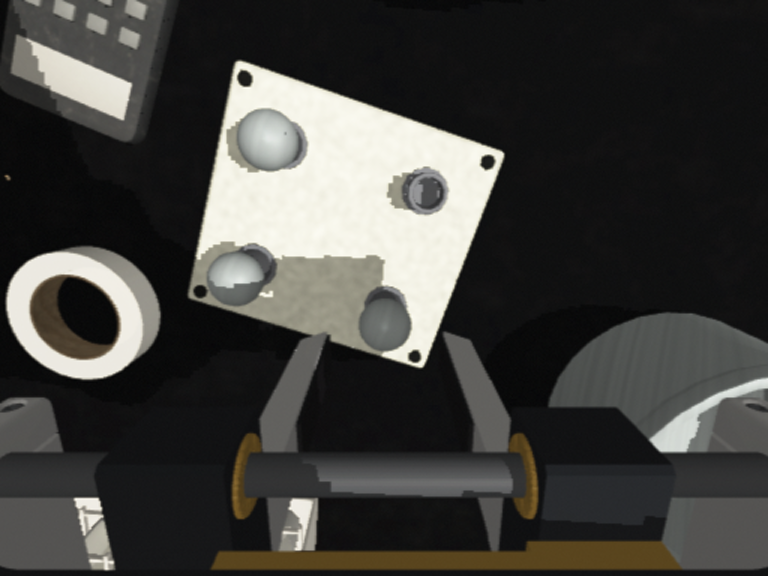

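Well aligned; descend with drift compensation, then close.

Request:
drive_tool(motion=[{"ax": 0,"ay": 0,"az": 0,"dx": 0.1,"dy": -0.4,"dz": 3,"grip": 5},{"ax": 0,"ay": 0,"az": 0,"dx": 0,"dy": -0.1,"dz": 2.2,"grip": 5},{"ax": 0,"ay": 0,"az": 0,"dx": 0,"dy": -0.2,"dz": 0.3,"grip": 5},{"ax": 0,"ay": 0,"az": 0,"dx": 0,"dy": -0.1,"dz": 0.2,"grip": 5}])

```text
time: 12.48
eef_pos: [0.549, -0.2446, 0.0271]
ee_rot: [2.098, 2.31, -0.009]
force: [0.8, 0.5, 0.6]
opening: 0.0502
```

```bash
python3 rel.py .549 -.2425 .027
```

```text
t 12.475 [ 0.549  -0.2446  0.0271] q [ 0.6456  0.6331 -0.3744  1.808   0.3445  0.7467  1.7518]
[[-0.0954  0.9954  0.0118]
 [ 0.9952  0.0956 -0.0184]
 [-0.0194  0.01   -0.9998]]
d tool cm [0.2103 0.0154 0.0102]
```

Request:
drive_tool(motion=[{"ax": 0,"ay": 0,"az": 0,"dx": 0.2,"dy": 0,"dz": 0.1,"grip": 2},{"ax": 0,"ay": 0,"az": 0,"dx": 0,"dy": 0,"dz": 0.1,"grip": 2},{"ax": 0,"ay": 0,"az": 0,"dx": 0,"dy": 0,"dz": 0.05,"grip": 2}])

```text
time: 12.85
eef_pos: [0.55, -0.2431, 0.0269]
ee_rot: [2.097, 2.307, -0.008]
force: [-0.6, -0.8, 0.7]
opening: 0.0266
```

Request:
drive_tool(motion=[{"ax": 0,"ay": 0,"az": 0,"dx": 0,"dy": 0,"dz": -3,"grip": 2},{"ax": 0,"ay": 0,"az": 0,"dx": 0,"dy": 0,"dz": -5,"grip": 2},{"ax": 0,"ay": 0,"az": 0,"dx": 0,"dy": 0,"dz": -5,"grip": 2},{"ax": 0,"ay": 0,"az": 0,"dx": 0,"dy": 0,"dz": -3,"grip": 2}])

```text
time: 13.35
eef_pos: [0.5463, -0.2392, 0.1893]
ee_rot: [2.1, 2.311, -0.01]
force: [-0.5, -0.3, -0.1]
opening: 0.0265
```

```bash
python3 look.py v; python3 rel.py .55 .085 .25
```

```text
13.4 [ 0.5476 -0.2395  0.1926] [ 2.0971  2.3084 -0.0079] 0.08633848628501037 [ 1.8753 -0.5898  4.0601] 0.026491077220027526
t 13.4 [ 0.5476 -0.2395  0.1926] q [ 0.7062  0.4164 -0.4544  1.7131  0.2239  1.0426  1.842 ]
[[-0.0956  0.9953  0.0135]
 [ 0.9952  0.0958 -0.0191]
 [-0.0203  0.0116 -0.9997]]
d tool cm [32.1559  3.4156 -6.3514]
```

View pics/v.png

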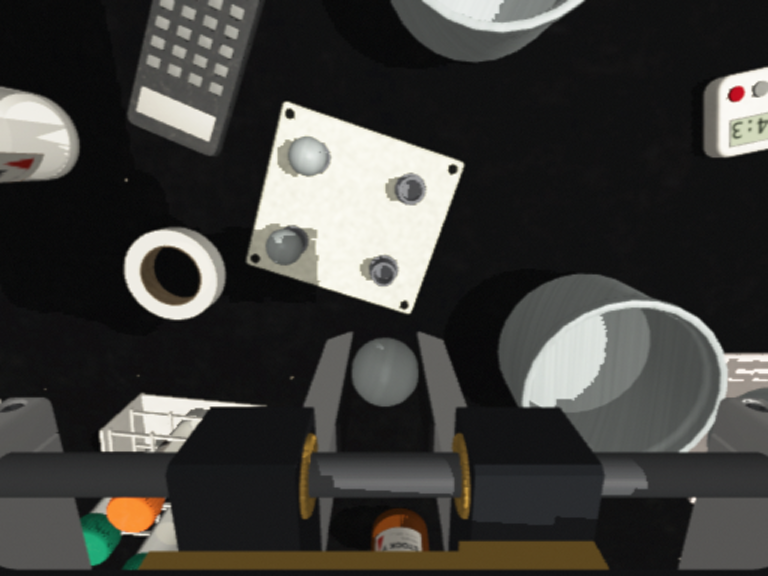

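Request:
drive_tool(motion=[{"ax": 0,"ay": 0,"az": 0,"dx": 5,"dy": -0.5,"dz": -3,"grip": 2},{"ax": 0,"ay": 0,"az": 0,"dx": 5.5,"dy": -0.4,"dz": -2,"grip": 2},{"ax": 0,"ay": 0,"az": 0,"dx": 5.5,"dy": 0,"dz": -1,"grip": 2},{"ax": -0.1,"ay": 0,"az": 0,"dx": 5.5,"dy": 0,"dz": 0,"grip": 2},{"ax": -0.17,"ay": 0,"az": 0,"dx": 5.5,"dy": 0,"dz": 0,"grip": 2}])

```text
time: 14.02
eef_pos: [0.5133, 0.0346, 0.2494]
ee_rot: [1.964, 2.157, 0.296]
force: [1.8, 2.2, -1.0]
opening: 0.0266
```

Request:
drive_tool(motion=[{"ax": -0.17,"ay": 0,"az": 0,"dx": 3,"dy": 0,"dz": 0,"grip": 2},{"ax": -0.17,"ay": 0,"az": 0,"dx": 0,"dy": 0,"dz": 0,"grip": 2},{"ax": -0.1,"ay": 0,"az": 0,"dx": 0,"dy": 0,"dz": 0,"grip": 2}])

```text
time: 14.4
eef_pos: [0.5085, 0.0608, 0.25]
ee_rot: [1.746, 1.915, 0.634]
force: [1.5, -1.0, -0.5]
opening: 0.0267
```

```bash
python3 rel.py .571 .113 .235
```

```text
t 14.4 [0.5085 0.0608 0.25  ] q [ 0.3146 -0.1233 -0.5377  2.3316  0.2426  0.2637  1.209 ]
[[-0.0807  0.7793  0.6215]
 [ 0.9962  0.0842  0.0238]
 [-0.0337  0.621  -0.7831]]
d tool cm [4.7425 4.3745 5.1797]
```

Request:
drive_tool(motion=[{"ax": -0.02,"ay": 0.043,"az": 0,"dx": 1.8,"dy": 1.2,"dz": 1,"grip": 2},{"ax": 0,"ay": 0,"az": 0,"dx": 1.9,"dy": 1.7,"dz": 1.6,"grip": 2},{"ax": 0,"ay": 0,"az": 0,"dx": 0.9,"dy": 1.4,"dz": 2.4,"grip": 2},{"ax": 0,"ay": 0,"az": 0,"dx": 0,"dy": 0,"dz": 0.2,"grip": 2}])

```text
time: 14.9
eef_pos: [0.5659, 0.1131, 0.237]
ee_rot: [1.729, 1.934, 0.694]
force: [-0.3, -0.3, -1.0]
opening: 0.0265
```

```bash
python3 rel.py .6545 .121 .1795
```

```text
t 14.9 [0.5659 0.1131 0.237 ] q [ 0.3876  0.0599 -0.7275  2.2299  0.7682  0.2552  0.6685]
[[-0.1111  0.766   0.6331]
 [ 0.9938  0.0866  0.0697]
 [-0.0014  0.6369 -0.7709]]
d tool cm [-0.1883  3.1921 10.0992]
```

Request:
drive_tool(motion=[{"ax": 0,"ay": 0,"az": 0,"dx": 0,"dy": 0.9,"dz": 2.2,"grip": 2},{"ax": 0,"ay": 0,"az": 0,"dx": -0.1,"dy": 0.8,"dz": 2.2,"grip": 2},{"ax": 0,"ay": 0,"az": 0,"dx": -0.1,"dy": 0.8,"dz": 2.4,"grip": 2},{"ax": 0,"ay": 0,"az": 0,"dx": 0,"dy": 0,"dz": 0.1,"grip": 2}])

```text
time: 15.4
eef_pos: [0.6284, 0.1162, 0.198]
ee_rot: [1.731, 1.935, 0.689]
force: [-0.3, -0.5, -0.3]
opening: 0.0266
```

```bash
python3 look.py x; python3 rel.py .6545 .121 .1795; python3 look.py xs side
```

```text
15.45 [0.628  0.1163 0.1984] [1.7301 1.9346 0.6893] 0.028638334152531652 [-0.1929 -0.1107 -1.7041] 0.026608885114029708
t 15.45 [0.628  0.1163 0.1984] q [ 0.242   0.2497 -0.5924  2.1375  1.1909  0.2725  0.3088]
[[-0.11    0.7678  0.6312]
 [ 0.9939  0.0872  0.0671]
 [-0.0035  0.6348 -0.7727]]
d tool cm [0.1789 0.8793 3.1653]
15.5 [0.6278 0.1164 0.1989] [1.7295 1.9341 0.6899] 0.016842105200020843 [-0.4823  0.7706 -0.8619] 0.026649664489720132
```

View pics/x.png

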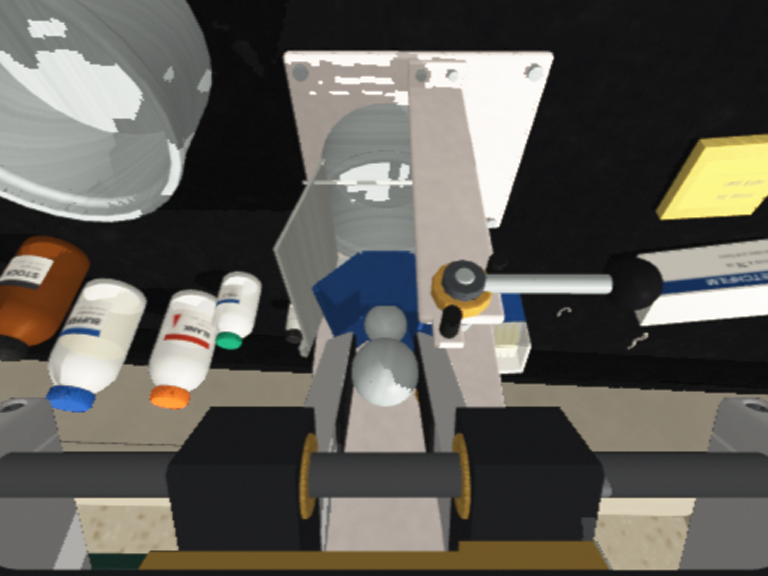

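View pics/xs.png

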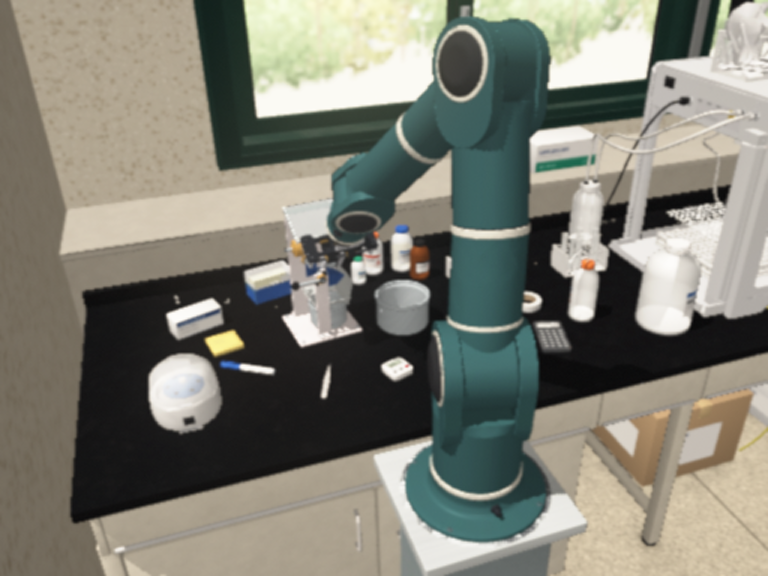

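Request:
drive_tool(motion=[{"ax": 0,"ay": 0,"az": 0,"dx": 0.1,"dy": 0.4,"dz": 1.6,"grip": 2},{"ax": 0,"ay": 0,"az": 0,"dx": 0.1,"dy": 0.4,"dz": 1.5,"grip": 2},{"ax": 0,"ay": 0,"az": 0,"dx": 0,"dy": 0,"dz": 0.3,"grip": 2},{"ax": 0,"ay": 0,"az": 0,"dx": 0,"dy": 0,"dz": 0.2,"grip": 2}])

```text
time: 16.0
eef_pos: [0.6549, 0.1208, 0.1787]
ee_rot: [1.728, 1.933, 0.69]
force: [-0.4, 0.5, -1.1]
opening: 0.027
```

```bash
python3 look.py y; python3 rel.py .6545 .121 .1795
```

```text
16.05 [0.655  0.1207 0.1786] [1.7276 1.9325 0.69  ] 0.005886872354445212 [ 0.1121 -0.1622 -0.4724] 0.026660014395809548
t 16.05 [0.655  0.1207 0.1786] q [ 0.182   0.3265 -0.5352  2.0942  1.3433  0.2775  0.1755]
[[-0.1097  0.7659  0.6335]
 [ 0.9939  0.0879  0.0659]
 [-0.0052  0.6369 -0.7709]]
d tool cm [ 0.0299  0.0218 -0.0977]
```

View pics/y.png

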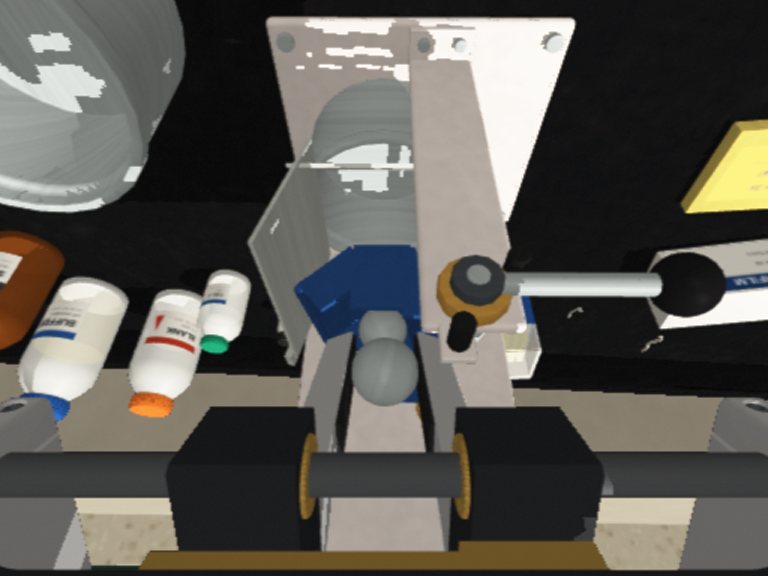

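Request:
drive_tool(motion=[{"ax": 0,"ay": 0,"az": 0,"dx": 0,"dy": 0,"dz": 0,"grip": 3.9},{"ax": 0,"ay": 0,"az": 0,"dx": 0,"dy": 0,"dz": 0,"grip": 3.9},{"ax": 0,"ay": 0,"az": 0,"dx": 0,"dy": -0.7,"dz": -3,"grip": 3.9},{"ax": 0,"ay": 0,"az": 0,"dx": 0,"dy": -1.2,"dz": -5,"grip": 3.9},{"ax": 0,"ay": 0,"az": 0,"dx": 0,"dy": -1,"dz": -5,"grip": 3.9}])

```text
time: 16.68
eef_pos: [0.5692, 0.11, 0.2464]
ee_rot: [1.732, 1.932, 0.688]
force: [0.4, -1.0, 0.2]
opening: 0.0392
```

```bash
python3 look.py z; python3 rel.py .55 .07 .25
```

```text
16.725 [0.5678 0.1107 0.2481] [1.7333 1.931  0.6902] 0.4302765251901904 [2.9259 4.0587 3.9737] 0.03862495551564996
t 16.725 [0.5678 0.1107 0.2481] q [ 0.4322  0.0434 -0.7614  2.2126  0.6554  0.2732  0.7816]
[[-0.1068  0.7676  0.6319]
 [ 0.9943  0.0839  0.0662]
 [-0.0022  0.6354 -0.7722]]
d tool cm [-3.8544 -1.5869 -1.5344]
```

View pics/z.png

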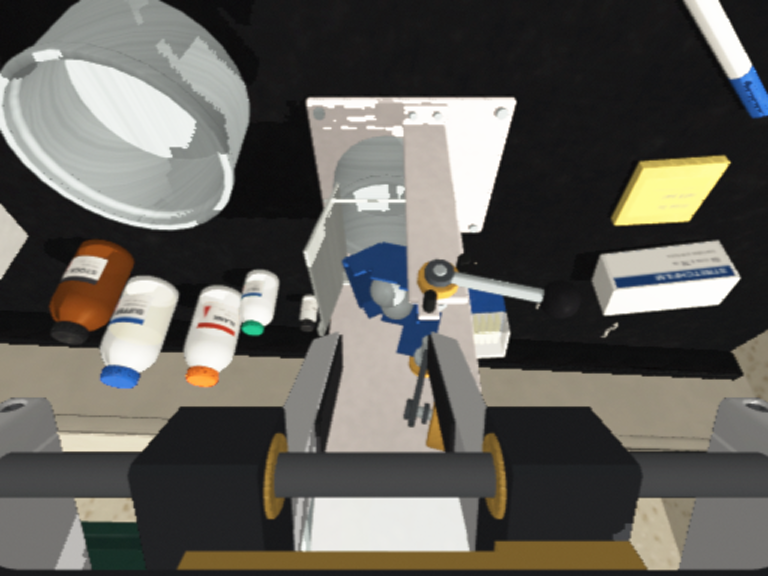

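Request:
drive_tool(motion=[{"ax": 0,"ay": 0,"az": 0,"dx": -2,"dy": -1,"dz": -3,"grip": 3.9},{"ax": 0,"ay": 0,"az": 0,"dx": 0,"dy": 0,"dz": 0,"grip": 3.9}])

```text
time: 16.98
eef_pos: [0.5544, 0.0956, 0.2569]
ee_rot: [1.736, 1.93, 0.682]
force: [0.7, -0.3, 0.1]
opening: 0.0391
```

```bash
python3 look.py z1; python3 rel.py .55 .07 .25
```

```text
17.025 [0.5548 0.096  0.2567] [1.7359 1.9306 0.6819] 0.0681976572356214 [0.8455 0.9344 0.4792] 0.0387678114903942
t 17.025 [0.5548 0.096  0.2567] q [ 0.4806 -0.0134 -0.7629  2.2309  0.4258  0.268   1.0176]
[[-0.1038  0.7702  0.6292]
 [ 0.9946  0.0841  0.0611]
 [-0.0058  0.6322 -0.7748]]
d tool cm [-2.5347 -1.0113  0.0533]
```

View pics/z1.png

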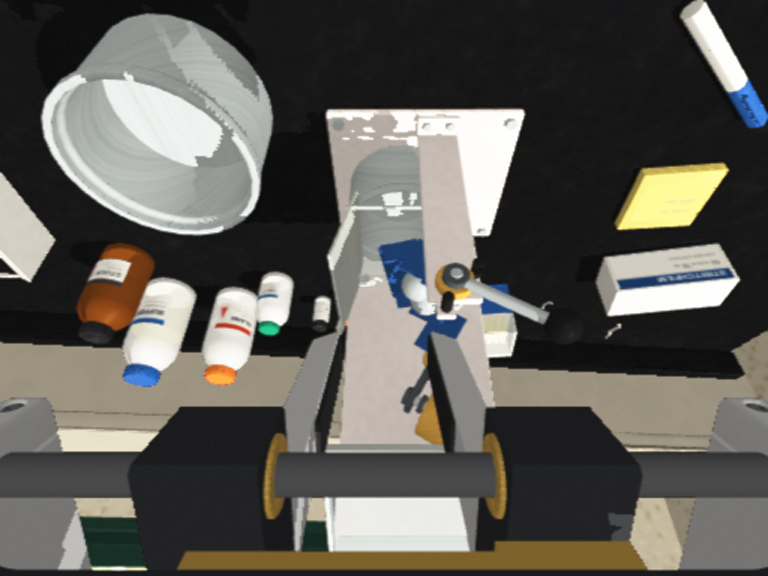

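Request:
drive_tool(motion=[{"ax": 0.165,"ay": 0,"az": 0,"dx": -0.5,"dy": 0,"dz": 0,"grip": 0},{"ax": 0.165,"ay": 0,"az": 0,"dx": -0.5,"dy": 0,"dz": 0,"grip": 0},{"ax": 0,"ay": 0,"az": 0,"dx": 0,"dy": 0,"dz": 0,"grip": 0},{"ax": 0,"ay": 0,"az": 0,"dx": 0,"dy": 0,"dz": 0,"grip": 0}])

```text
time: 17.52
eef_pos: [0.557, 0.0847, 0.2545]
ee_rot: [1.929, 2.136, 0.361]
force: [-0.0, -0.2, 0.5]
opening: 0.0026
```

```bash
python3 look.py za; python3 rel.py .5967 .1013 .242
```

```text
17.575 [0.5569 0.0846 0.2546] [1.9286 2.1362 0.3607] 0.02573111251996513 [ 0.9596 -0.0403 -0.4275] 0.0009531214132743752
t 17.575 [0.5569 0.0846 0.2546] q [ 0.4245  0.1316 -0.7117  1.9776  0.2316  0.7355  1.2582]
[[-0.0996  0.9356  0.3388]
 [ 0.9949  0.098   0.0218]
 [-0.0128  0.3393 -0.9406]]
d tool cm [1.2829 3.4598 2.5682]
```

View pics/za.png

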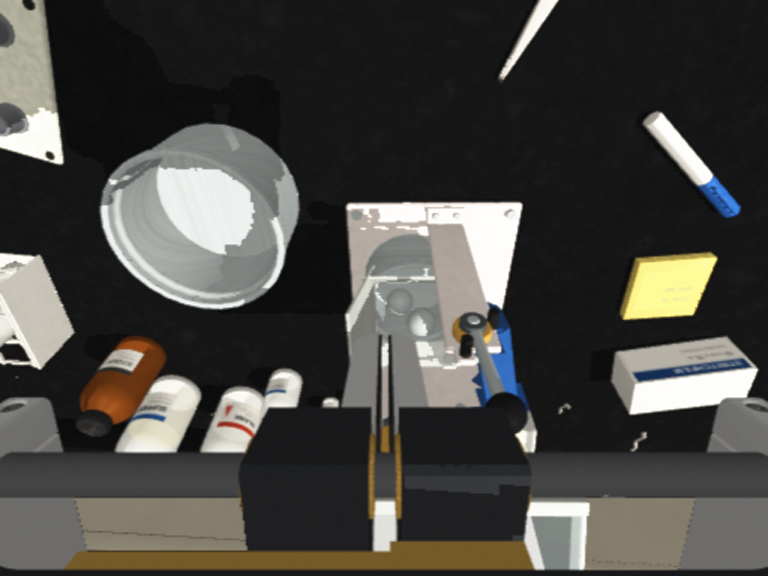

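Request:
drive_tool(motion=[{"ax": 0,"ay": 0,"az": 0,"dx": 0.4,"dy": 1.2,"dz": 0.8,"grip": 0},{"ax": 0,"ay": 0,"az": 0,"dx": 0.4,"dy": 1.2,"dz": 0.8,"grip": 0},{"ax": 0,"ay": 0,"az": 0,"dx": 0.2,"dy": 0.8,"dz": 0.6,"grip": 0},{"ax": 0,"ay": 0,"az": 0,"dx": 0,"dy": 0,"dz": 0,"grip": 0}])

```text
time: 18.08
eef_pos: [0.5931, 0.0981, 0.2434]
ee_rot: [1.924, 2.131, 0.361]
force: [-0.1, -0.8, -0.1]
opening: 0.0001
```

```bash
python3 look.py zb; python3 rel.py .5967 .1013 .242; python3 -c "
from fit import *
w,o=pickle.load(open('pics/zb.pkl','rb'))
p=[.667,.1545,.112]
for t in [(-68,6,245),(-68,0,245),(-75,0,175),(-72,-45,232)]: print(t,np.array(proj(w,T(p,*np.array(t)/1e3)))*1.5)
s=snapshot('side');crop(s,170,90,300,240,4,'zbs');s=snapshot('scene');crop(s,200,80,330,230,4,'zbc')"
```

```text
18.125 [0.5928 0.098  0.2435] [1.9239 2.1312 0.3611] 0.01179166407071018 [0.7761 0.7156 0.0431] 0.000679894352605329
t 18.125 [0.5928 0.098  0.2435] q [ 0.3583  0.2243 -0.692   1.9134  0.3402  0.7358  1.1594]
[[-0.0989  0.9337  0.3441]
 [ 0.9949  0.0988  0.0179]
 [-0.0173  0.3441 -0.9388]]
d tool cm [0.2896 0.3408 0.2846]
(-68, 6, 245) [503.2911 383.2221]
(-68, 0, 245) [489.7758 383.1518]
(-75, 0, 175) [468.8058 280.662 ]
(-72, -45, 232) [389.1842 355.5316]
```

View pics/zb.png

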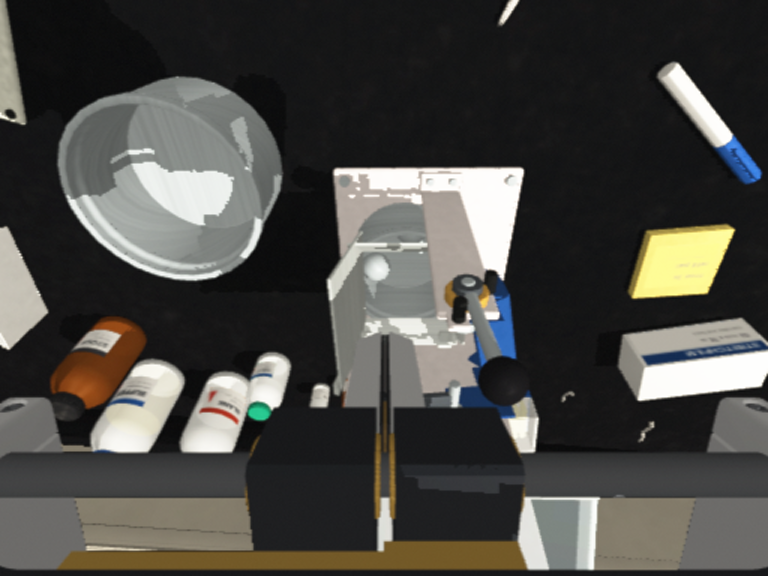

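View pics/zbs.png

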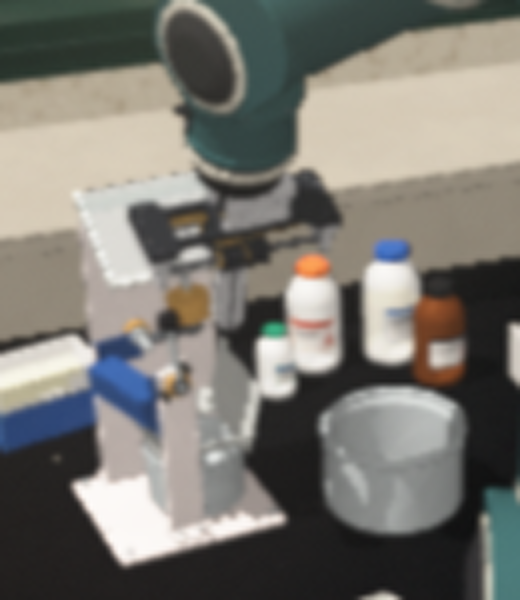

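View pics/zbc.png

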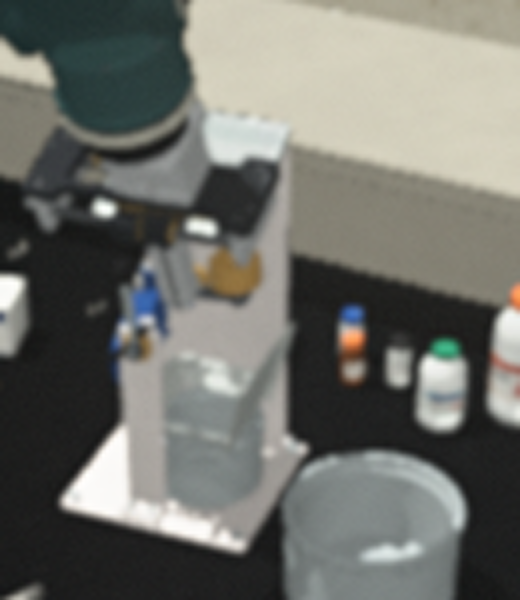

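Request:
drive_tool(motion=[{"ax": 0,"ay": 0,"az": 0,"dx": 1.3,"dy": 0.4,"dz": 0.2,"grip": 0},{"ax": 0,"ay": 0,"az": 0,"dx": 1.0,"dy": 0.1,"dz": 0.1,"grip": 0},{"ax": 0,"ay": 0,"az": 0,"dx": 0.5,"dy": 0,"dz": 0,"grip": 0}])

```text
time: 18.6
eef_pos: [0.5954, 0.1259, 0.2429]
ee_rot: [1.924, 2.128, 0.361]
force: [0.4, -0.6, 1.3]
opening: 0.0003
```

```bash
cat > tip.py <<'E'
from fit import *
from scipy.spatial.transform import Rotation as R
o=get_obs();M=R.from_rotvec(o['ee_rot']).as_matrix()
t=o['eef_pos']+.011*M[:,2];p=[.667,.1545,.112]
c,s=np.cos(p[2]),np.sin(p[2]);d=t[:2]-p[:2]
print("t",o['time'],"tip tipper mm",1e3*np.array([c*d[0]+s*d[1],-s*d[0]+c*d[1],t[2]]),"F",o['force'],"zrow",M[2],"q6",o['q'][5])
E
python3 tip.py; python3 look.py zc
```

```text
t 18.6 tip tipper mm [-70.598  -20.6453 232.602 ] F [ 0.3961 -0.6275  1.3499] zrow [-0.0185  0.3454 -0.9383] q6 0.7496972185084638
18.65 [0.5953 0.1265 0.243 ] [1.924  2.1285 0.3613] 0.025934483539872426 [-0.0582  1.2025 -0.159 ] 0.0002845132107320239
```

View pics/zc.png

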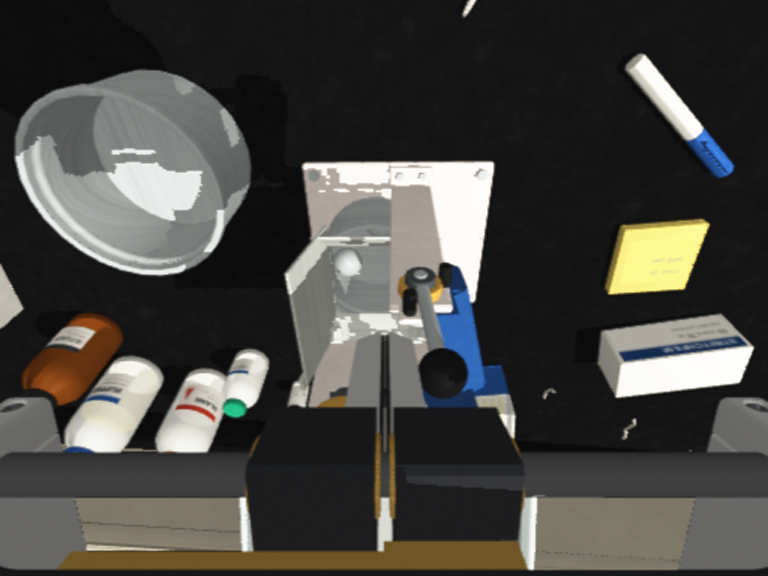

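Request:
drive_tool(motion=[{"ax": 0,"ay": 0,"az": 0,"dx": 0.8,"dy": 0,"dz": 0.1,"grip": 0},{"ax": 0,"ay": 0,"az": 0,"dx": 0.9,"dy": 0,"dz": 0.1,"grip": 0},{"ax": 0,"ay": 0,"az": 0,"dx": 0.9,"dy": -0.05,"dz": 0.2,"grip": 0}])

```text
time: 19.02
eef_pos: [0.5936, 0.1523, 0.2385]
ee_rot: [1.925, 2.126, 0.36]
force: [-1.5, -2.5, 1.1]
opening: 0.0006
```

```bash
python3 tip.py; python3 look.py zd
```

```text
t 19.025 tip tipper mm [-69.3729   5.8011 228.1603] F [-1.5358 -2.5186  1.101 ] zrow [-0.0193  0.3456 -0.9382] q6 0.7568585420226879
19.075 [0.5933 0.1538 0.2382] [1.9243 2.1278 0.3605] 0.04672248158853957 [ 0.7354  0.6109 -1.2886] 0.0005501838471262719
```

View pics/zd.png

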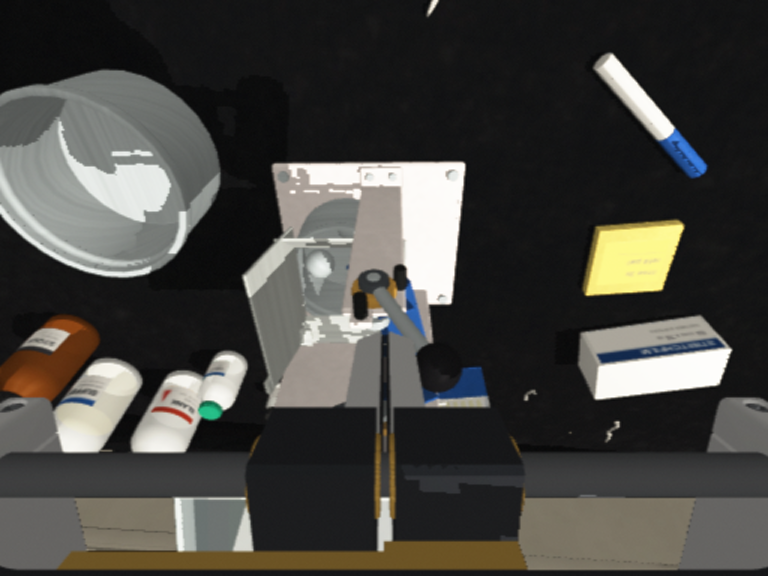

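Request:
drive_tool(motion=[{"ax": 0,"ay": 0,"az": 0,"dx": 0.8,"dy": -0.1,"dz": 0.4,"grip": 0},{"ax": 0,"ay": 0,"az": 0,"dx": 0.7,"dy": -0.15,"dz": 0.5,"grip": 0},{"ax": 0,"ay": 0,"az": 0,"dx": 0.7,"dy": -0.25,"dz": 0.7,"grip": 0}])

```text
time: 19.45
eef_pos: [0.5921, 0.1769, 0.2202]
ee_rot: [1.924, 2.128, 0.361]
force: [-1.0, -1.0, 0.8]
opening: 0.0007
```

```bash
python3 tip.py; python3 look.py ze
```

```text
t 19.45 tip tipper mm [-68.1258  30.3647 209.8433] F [-0.9822 -0.9652  0.8435] zrow [-0.0186  0.3458 -0.9381] q6 0.7382196859791125
19.5 [0.5914 0.1778 0.219 ] [1.9241 2.1294 0.3604] 0.05192892762150931 [-1.1465  0.4833 -2.2264] 8.971842933959813e-05
```

View pics/ze.png

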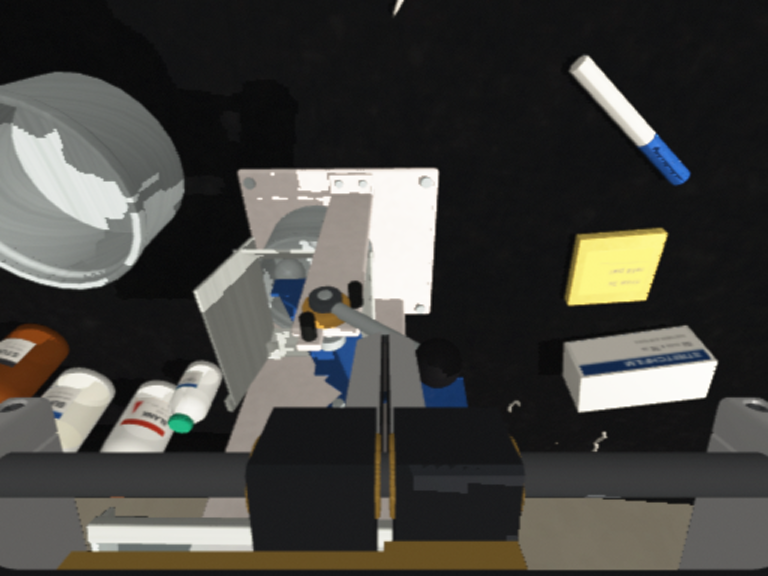

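Request:
drive_tool(motion=[{"ax": 0,"ay": 0,"az": 0,"dx": 0.4,"dy": -0.25,"dz": 0.6,"grip": 0},{"ax": 0,"ay": 0,"az": 0,"dx": 0.3,"dy": -0.2,"dz": 0.6,"grip": 0},{"ax": 0,"ay": 0,"az": 0,"dx": 0.1,"dy": -0.2,"dz": 0.4,"grip": 0}])

```text
time: 19.88
eef_pos: [0.59, 0.1862, 0.2003]
ee_rot: [1.924, 2.13, 0.361]
force: [-0.1, -0.5, -0.5]
opening: 0.0003
```

```bash
python3 tip.py; python3 look.py zf
```

```text
t 19.875 tip tipper mm [-69.2078  39.8963 189.9558] F [-0.0576 -0.5306 -0.4982] zrow [-0.0179  0.3445 -0.9386] q6 0.7091492532884635
19.925 [0.5897 0.1861 0.1997] [1.9241 2.1305 0.3599] 0.0213715927280932 [-0.0701 -0.3763 -1.4112] 0.0005594770036337134
```

View pics/zf.png

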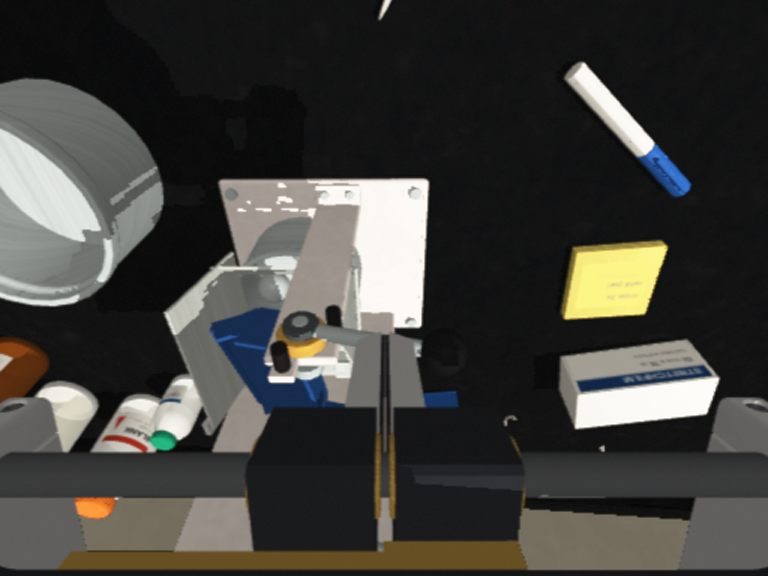

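Request:
drive_tool(motion=[{"ax": 0,"ay": 0,"az": 0,"dx": 0,"dy": 0,"dz": -1.5,"grip": 0},{"ax": 0,"ay": 0,"az": 0,"dx": 0,"dy": -1,"dz": -4,"grip": 0},{"ax": 0,"ay": 0,"az": 0,"dx": 0,"dy": -2,"dz": -4,"grip": 0},{"ax": 0,"ay": 0,"az": 0,"dx": 0,"dy": -2,"dz": -3,"grip": 0},{"ax": 0,"ay": 0,"az": 0,"dx": 0,"dy": 0,"dz": 0,"grip": 0}])

```text
time: 20.55
eef_pos: [0.4966, 0.1797, 0.3065]
ee_rot: [1.922, 2.13, 0.362]
force: [0.6, -0.6, -0.4]
opening: 0.0002
```

Request:
drive_tool(motion=[{"ax": 0,"ay": 0,"az": 0,"dx": -2,"dy": 0,"dz": 0,"grip": 0},{"ax": 0,"ay": 0,"az": 0,"dx": -2,"dy": 0,"dz": 0,"grip": 0},{"ax": 0,"ay": 0,"az": 0,"dx": 0,"dy": 0,"dz": 0,"grip": 0},{"ax": 0,"ay": 0,"az": 0,"dx": 0,"dy": 0,"dz": 0,"grip": 0},{"ax": 0,"ay": 0,"az": 0,"dx": 0,"dy": 0,"dz": 0,"grip": 0}])

```text
time: 21.18
eef_pos: [0.5012, 0.1401, 0.3087]
ee_rot: [1.92, 2.13, 0.364]
force: [-0.8, 0.5, -0.1]
opening: 0.0006
```

```bash
python3 look.py zg; python3 look.py zgs side;python3 -c "
from h import *
s=snapshot('side');crop(s,170,90,300,240,4,'zgs2');s=snapshot('scene');crop(s,200,80,400,300,2.7,'zgc')"
```

```text
21.225 [0.5011 0.1401 0.3087] [1.9195 2.1299 0.364 ] 0.004402613782981374 [ 0.4786  0.2435 -0.196 ] 0.00035615995651381584
21.275 [0.5011 0.14   0.3086] [1.9195 2.1299 0.3639] 0.004590517116238651 [ 0.0647 -0.4028  0.3144] 0.0003538992864159628
```

View pics/zg.png

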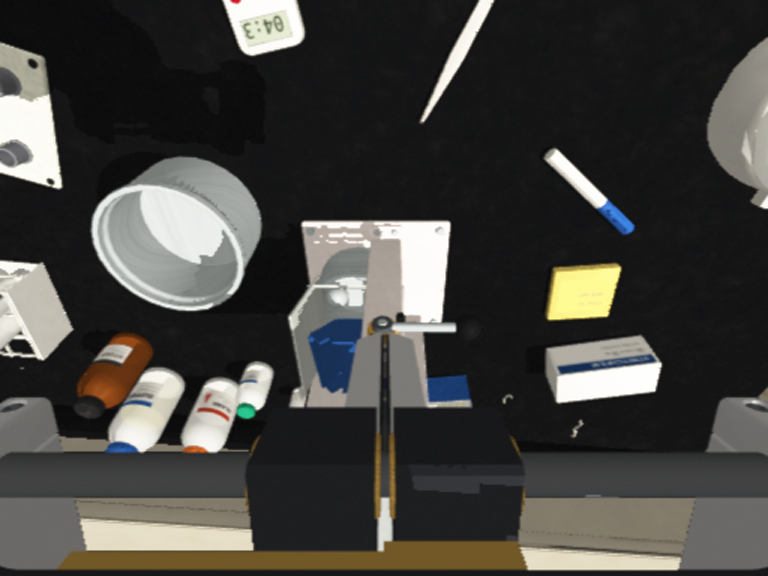

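View pics/zgs2.png

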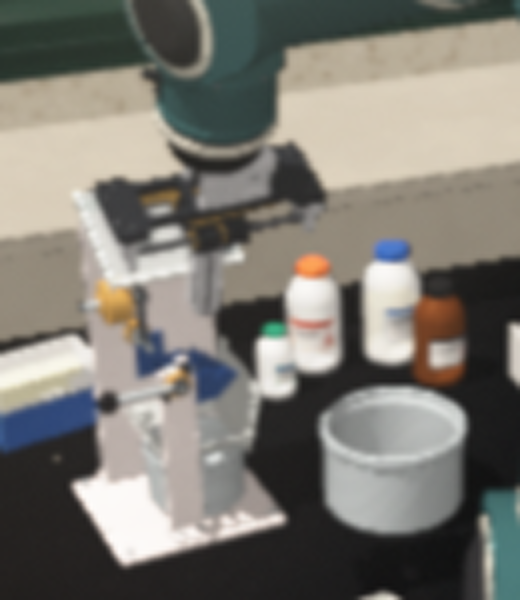

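View pics/zgc.png

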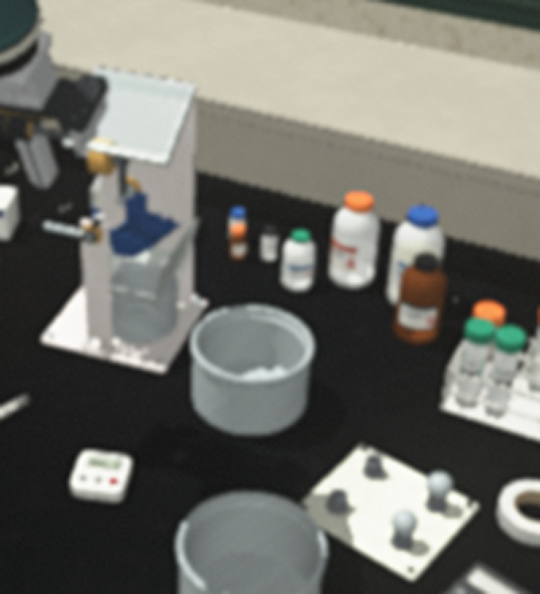

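```bash
python3 -c "
from h import *
import pickle
w,_=pickle.load(open('pics/zg.pkl','rb'));crop(w,190,140,300,270,4,'zg2')
w,_=pickle.load(open('pics/zc.pkl','rb'));crop(w,190,130,300,270,4,'zc2')"
```

```text
(no output)
```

View pics/zg2.png

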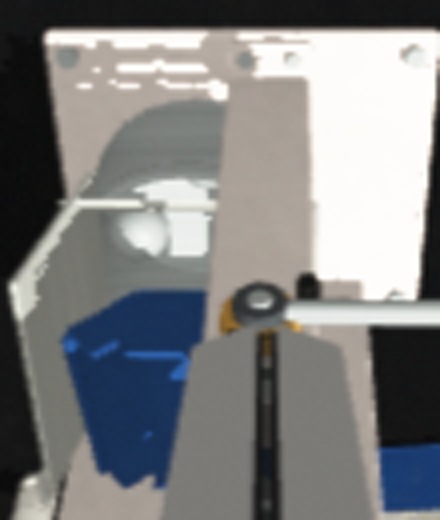

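View pics/zc2.png

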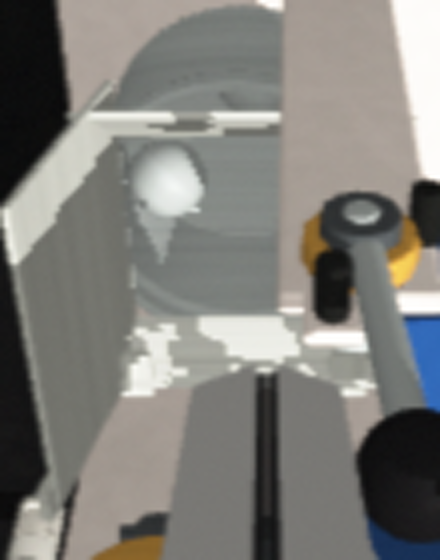

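Request:
drive_tool(motion=[{"ax": 0,"ay": 0,"az": 0,"dx": -5,"dy": 0,"dz": -2,"grip": 0},{"ax": 0,"ay": 0,"az": 0,"dx": -5,"dy": 0,"dz": -2,"grip": 0},{"ax": 0,"ay": 0,"az": 0,"dx": -4,"dy": 0,"dz": 0,"grip": 0},{"ax": 0,"ay": 0,"az": 0,"dx": 0,"dy": 0,"dz": 0,"grip": 0}])

```text
time: 21.88
eef_pos: [0.5012, -0.0032, 0.3501]
ee_rot: [1.917, 2.132, 0.365]
force: [0.6, -0.2, -0.1]
opening: 0.0004
```

```bash
python3 look.py zh; python3 -c "
from h import *
import pickle
w,_=pickle.load(open('pics/zh.pkl','rb'));crop(w,230,120,400,280,4.2,'zh2')"
```

```text
21.925 [ 0.5012 -0.0015  0.3502] [1.9153 2.1337 0.3661] 0.04366971418972626 [-0.7546 -0.0471  1.5251] 0.0006587597546828738
```

View pics/zh2.png

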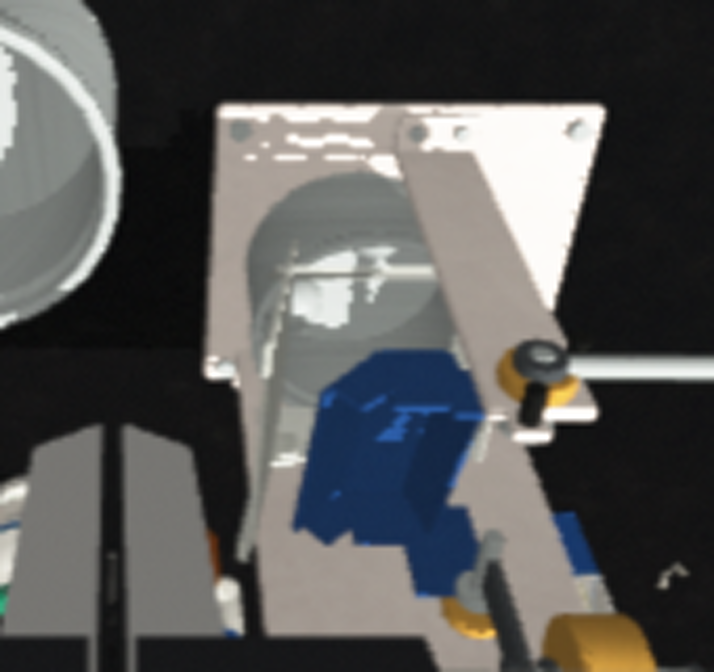

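```bash
python3 -c "
from cell import *
print(hand_in())"
```

```text
the job is handed in; nothing more can be done
None
```

The charge is weighed out and the job is handed in at about 22 s on the clock. Two balls (ball_0 and ball_2) tripped the bucket by their own weight. I then pushed the black-knobbed lever back until the bucket fell upright by itself.

**What the last pictures showed:**
- The bucket is upright and empty, and the lever lies level.
- ball_1 and ball_3 are still on the stand.
- The jar and the things lying round about look unmoved, judged by eye only.
- The arm was clear of everything.

**Checks that failed or disagreed:**
- **Balls in the jar:** I saw both balls falling inside the throat. Afterwards I saw only one in the jar, and in the last picture both were out of sight behind the bucket. Neither lies on the base or bench in view.
- **First grasp:** ball_0 was first caught at the edge of the pads. I opened the fingers while it still sat in its seat and gripped it again.
- **Tipper position:** fitting the base plate put the tipper about 12 to 15 mm too far to the right. The plate is not centred under the shaft, so I used the post, knob and bucket instead.
- **Joint 6:** it came down to 0.1955 rad during the first drop, close to its 0.19 limit but inside it.

The forces I read while pushing the lever stayed around 3 N or less.

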